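# Blind spacer held hole-up on the depth probe

### The job

The square aluminium spacer lying on the blue mat has a blind hole in one of its two ends. Pick it up, turn it hole-up and raise it under the depth-gauge stand until you feel the sprung probe go into the hole and touch its floor, then gently push on until the probe is about 6 mm up. Finish like that, still gripping the spacer upright and steady on the probe so that the depth can be read, and leave the other things on the bench where they are.

Things in the scene. Friction and masses are not known exactly. Their poses are not given: they have to be found in the camera images.
- spacer_center (a point): Centre of the loose aluminium spacer, a bar 30 x 30 x 70 mm, 0.15 kg, lying on its side on the blue mat (surface 4 mm up; centre starts 19 mm up), in any direction. Its x axis points along it to the end with the blind hole (round, 18 mm wide, 25 mm deep, central: mouth at x = +35 mm, floor at +10 mm); the end at -35 mm is solid. z is up at the start. The slug stands beyond the solid end.
- gauge: Fixed gauge stand; origin on the bench (z = 0) under the probe's axis. Base 15 mm high, x = -50 to +110 mm, 100 mm wide; column 18 mm thick at x = +85 mm, 340 mm high; over the probe an arm 289 mm up, a dial (56 mm wide, 335 mm up) and a sleeve 14 mm wide, ending 262 mm above the bench. Its -x side is open and faces the robot within 0.4 rad.
- probe_tip (a point): Lower tip of the upright sprung probe, 170 mm above the bench when free; a rod 6 mm across with an 8 mm ball at the tip. It moves up with the probe.
- probe (a joint): How far the probe is pushed up, in m: 0 when free, 0.015 at its stop. The spring takes about 1.2 N to start and 0.25 N more per mm.
- slug_c (a point): plain solid aluminium slug, 22 mm across and 22 mm high, standing near the spacer; not to be moved. Its centre.
- jar_c (a point): yellow flux jar with a black lid, 46 mm across, 38 mm high; not to be moved. Its centre.
- heatsink_c (a point): black finned heat sink, 50 x 50 x 28 mm; not to be moved. Its centre.
- spool_c (a point): grey wire spool standing on end, 52 mm across, 36 mm high; not to be moved. Its centre.
- driver_grip (a point): screwdriver, 150 mm long, lying on the mat; not to be moved. A point on its handle.
- collar_c (a point): steel collar (ring), 32 mm across, 12 mm high, lying on the bench; not to be moved. Its centre.
Mind the look-alikes: they are no part of the job. There is more than one size of the part that bears spacer_center; the job needs the smaller.

How it is judged:
By the outcome, as a careful person would: the job done as asked, in the order asked, and still so for the second after the job is handed in, while the arm keeps its last pose, push and grip.
It also fails if it takes over 48 s, if anything falls off the work surface, if the arm or the gripper's body presses on something with over 40 N, if the wrist force passes 120 N, or if a joint passes its speed limit or range.

### The arm

A 7-joint arm with a two-finger parallel gripper is mounted at the origin on the work surface. World frame = base frame: x ahead of the robot, y to its left, z up, the work surface at z = 0. Lengths are in m, angles in degrees, forces in N, time in s.
With the tool pointing down it reaches from about 0.35 to 0.9 m from the base axis. Payload 19.9 kg.
Tool frame: the origin (TCP) lies midway between the tips of the shut fingers; the grasp point (between the pads) lies env.pinch_z behind it (env.pinch_z is the distance from the TCP to the grasp point, in m); z points along the fingers, y is the line along which they close (so a half turn about z gives the same grasp; the last joint's range is limited). The gripper opens to 94 mm and grips with 3 to 60 N. Pads are 16 mm wide; open, the fingers measure 119 mm over their backs; the gripper's body (75 mm by 177 mm) begins 78 mm behind the grasp point.
Start: joints at [62.596, 23.915, -0.59, 92.452, 0.269, 63.638, -3.037], TCP at [0.264, -0.566, 0.205] pointing down, gripper open.
Joint ranges: [-161.28, 161.28], [-22.2, 115.67], [-73.04, 71.86], [3.21, 147.25], [-68.34, 248.33], [10.77, 114.83], [-161.83, 161.83]. Speed limits (degrees/s): [108.29, 108.29, 136.94, 136.94, 172.46, 172.46, 172.46].

### API

Orientations are given as a 3x3 rotation matrix whose columns are the frame's x, y, z axes.
In Python, from station import env, imaging gives the robot as it stands.
- The arm moves only by the tool carry_out, never from a script. Its argument "moves" is one flat list of numbers, 5 for each row, row after row: the shift along the tool's x, y, z in m, then the turn about the tool's z in rad, then the opening, from -1 (shut) to 1 (fully open). A call has 1 to 12 rows; each row is the pose to reach, as a shift and turn from the pose commanded when the call began, along the tool's axes at that moment; what a row does not reach only later rows make up. A row lasts 1/12 s, in which the tool goes at most 41.7 mm and 7.16 degrees, less where a joint would pass 70% of its speed; a pose out of reach is approached as far as the arm can. A call with a gripper value outside its range is refused whole. The fingers move at their own pace and stop on an object; "grip_force" is the grip in N (left out, the last holds). Time passes only in rows, so rows that repeat a pose let the fingers close. It gives the time, the measured TCP pose, the force, the opening and the grip force at its end, in the units of the state.
- env.observe(): the state, without advancing time (a new reading comes with each control period).
- imaging.capture(name): name is "scene" or "top" or "wrist"; returns a dict with "pixels" (400x640x3 uint8, blue, green, red), "range_z" (400x640 float32, m along the optical axis (not along the pixel's ray), 0 where there is no reading), "intrinsics" (3x3 intrinsics, pixels), "k1" (the pictures are not rectified: a ray, as slopes to the right and down, at radius r is drawn at 1 + k1 r^2 times it, then the intrinsics apply), "position" and "rotation" of the camera in the world. Camera axes: x right, y down, z forward; pixel columns grow to the right and rows downward; lengths in m; the calibration is good to about 2 mm. A picture is of the moment at which its call begins.
- env.job_done(): hands the job in; it is judged then, once.
Trained networks look in a picture, given as the dict that the camera call returned (one of the last four; its "shot" number tells which), for a name from the list of things; names that differ only in an ending like _2 or _b are one class to them, and where a whole thing is asked for, a point or a joint stands for the part that bears it (a point fixed in the world has none). Each returns a list of dicts, best first, with "confidence" (0 to 1); they miss things now and then, are a little off and sometimes report something else, mostly with a low value. They report only what shows in the picture. A call takes as long as a camera call. They do not tell look-alikes from the thing itself.
- imaging.recognise(picture, label): "centre" ([column, row] in pixels, amid what is visible of it).
- imaging.spot_point(picture, label): "centre" ([column, row] in pixels: a listed point, or the origin of a listed thing).
The state is a dict: "time": time; "joints": joint angles; "joint_velocities": joint speeds; "joint_efforts": joint torques, N m; "ee_pos": TCP position; "tcp_rot": TCP orientation; "contact_force": force on the tool from outside, world axes, zero at the start; "wrist_torque": the same for the moment, N m; "grip_width": finger opening in m; "finger_force": force on a finger pad.
Only numpy, scipy, OpenCV 4.12 (cv2) and the standard library are available. Lean on these libraries where they do the work, as an engineer would, in place of code of your own. Each camera call takes 0.05 s, during which the arm holds its last target. There are 200 camera calls.

## Working session

There is one attempt and no reset: what is moved stays moved. The work goes in short steps, Python scripts to look and compute and a tool call to move; the robot and the scene stay as the last step left them, time stands still between calls to the robot, and variables do not carry over. Pictures are saved under pics/ and viewed, at most 10 in all, crops included, and the job is handed in when it is done.

Besides the shell and the picture viewer there is one more tool, called after "Call:" as name(argument=value, ...) on one line, values as JSON. carry_out: Moves the arm, as the interface text tells. Its arguments: {"type":"object","properties":{"moves":{"type":"array"},"grip_force":{"type":"number"}},"required":["moves"]}

```bash
mkdir -p pics; ls; cat > h.py <<'E'
import numpy as np, cv2
from station import env, imaging
def ray(p,uv):
    K=np.array(p["intrinsics"]);d=(np.array(uv,float)-K[:2,2])/[K[0,0],K[1,1]]
    s=d.copy()
    for _ in range(20): s=d/(1+p["k1"]*(s@s))
    return np.array(p["rotation"])@np.array([s[0],s[1],1.])
def at_z(p,uv,z):
    r=ray(p,uv);o=np.array(p["position"]);return o+r*(z-o[2])/r[2]
def at_d(p,uv):
    u,v=int(round(uv[0])),int(round(uv[1]));w=p["range_z"][max(v-2,0):v+3,max(u-2,0):u+3];w=w[w>0]
    return np.array(p["position"])+ray(p,uv)*np.median(w) if w.size else None
def cloud(p,u0,u1,v0,v1):
    return [(u,v,*(np.array(p["position"])+ray(p,(u,v))*p["range_z"][v,u])) for v in range(v0,v1) for u in range(u0,u1) if p["range_z"][v,u]>0]
E
python3 - <<'E'
from h import *
np.set_printoptions(precision=4,suppress=True)
print(env.pinch_z); s=env.observe(); print(s)
for c in ["scene","top"]:
    p=imaging.capture(c); cv2.imwrite(f"pics/{c}1.png",p["pixels"]); print(c,p["position"],p["shot"])
    for n in ["spacer_center","slug_c","gauge","probe_tip","jar_c","collar_c","heatsink_c","spool_c","driver_grip"]:
        for r in imaging.spot_point(p,n)[:3]: print(n,np.round(r["centre"],1),round(r["confidence"],2),at_d(p,r["centre"]))
E
```

```text
pics
0.0188
{'time': 0.0, 'joints': array([62.5961, 23.9474, -0.5901, 92.4856,  0.269 , 63.6392, -3.0354]), 'joint_velocities': array([-0.0525, -0.0531, -0.0314, -0.0282, -0.1165, -0.1115,  0.0635]), 'joint_efforts': array([  0.0005, -85.1239,   0.6389, -42.5999,  -0.049 ,   0.0186,
         0.0001]), 'ee_pos': array([ 0.2642, -0.566 ,  0.2048]), 'tcp_rot': array([[ 0.9061,  0.4231, -0.0006],
       [ 0.4231, -0.9061,  0.0011],
       [-0.0001, -0.0012, -1.    ]]), 'contact_force': array([ 0.2675,  0.1486, -0.1948]), 'wrist_torque': array([-0.0077,  0.0002,  0.0018]), 'finger_force': 0.0, 'grip_width': 0.09403167391572971}
scene [ 1.1867 -0.83    0.7812] 1
spacer_center [364.8 295.8] 0.74 [ 0.833  -0.2205  0.0312]
spacer_center [303.9 226. ] 0.54 [ 0.5375 -0.0984  0.0301]
slug_c [344.3 232.4] 0.65 [ 0.6417 -0.0381  0.0186]
gauge [363.7 185.5] 0.96 [0.5396 0.2203 0.0144]
probe_tip [365.3 142. ] 0.46 [0.342  0.5336 0.0009]
jar_c [360.2 241.7] 0.81 [ 0.7135 -0.0628  0.0359]
collar_c [320.6 174.5] 0.58 [0.3646 0.1999 0.0054]
heatsink_c [271.9 312.5] 0.78 [ 0.6884 -0.3929  0.0259]
spool_c [168.7 257.1] 0.91 [ 0.3382 -0.4307  0.0319]
driver_grip [304.8 229.5] 0.58 [ 0.5418 -0.0998  0.0199]
driver_grip [201.4 276.9] 0.49 [ 0.6423 -0.5214  0.2125]
top [ 0.3562 -0.0786  1.2076] 2
spacer_center [321.6 230.9] 0.86 [ 0.5255 -0.0861  0.0343]
spacer_center [357.7 115.4] 0.81 [ 0.8276 -0.1937  0.0398]
slug_c [173.8 230.6] 0.6 [0.5443 0.2908 0.0165]
gauge [191.7 240.9] 0.64 [0.5162 0.2452 0.0148]
gauge [302.8 166.9] 0.3 [ 0.6924 -0.0445  0.0413]
probe_tip [177.  232.8] 0.45 [0.5385 0.2828 0.0153]
jar_c [301.4 168.6] 0.74 [ 0.688  -0.0408  0.0417]
collar_c [208.6 299.8] 0.48 [0.3677 0.2028 0.0066]
heatsink_c [320.  227.1] 0.41 [ 0.5354 -0.0825  0.0338]
spool_c [301.9 166.5] 0.36 [ 0.6936 -0.0422  0.0413]
driver_grip [456.2 249. ] 0.81 [ 0.4672 -0.4208  0.0285]
```

View pics/scene1.png

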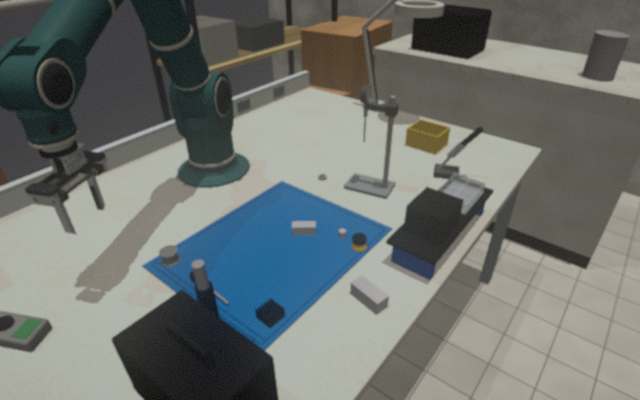

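View pics/top1.png

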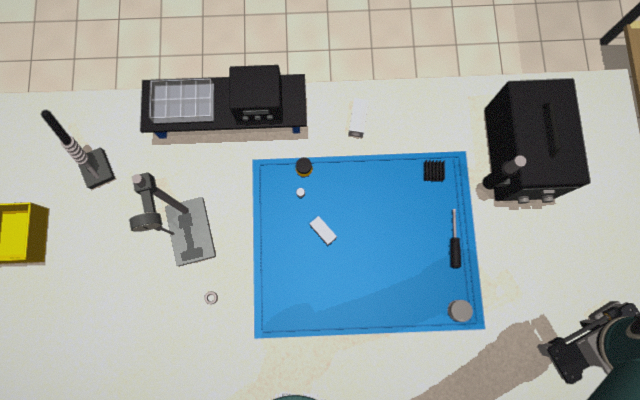

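Top view: the bar on the mat is at about (322,231). A look-alike bar lies off the mat at (358,118). The slug is at (300,193), so the hole end should be the lower-right one, near (332,243). I'll check that in one close crop, and also check what the env offers for tilting the tool.

View pics/crop1.png

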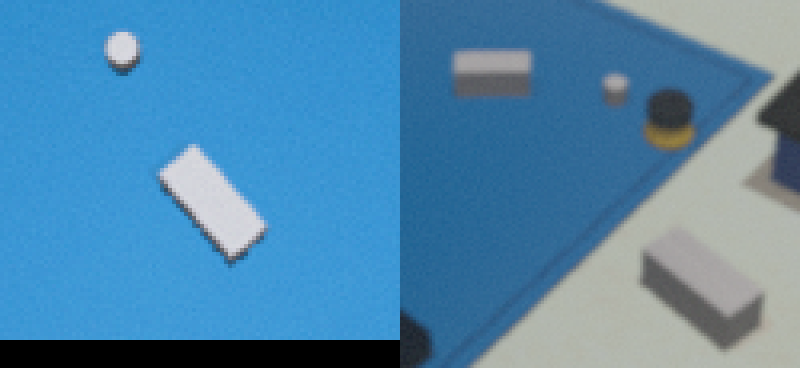

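The crop confirms it: the 70 x 30 mm bar on the mat is the spacer (the one off the mat is 95 x 40), and the slug lies beyond its far (+x,+y) end. The hole end therefore points to the robot's near side at yaw ≈ 219°. The moves only turn about the tool's z, but the gauge needs a tilted tool. So I'll probe in free air what happens at the edge of reach.

Call:
carry_out(moves=[0,0.04,0,0,1,0,0.08,0,0,1,0,0.12,0,0,1,0,0.16,0,0,1,0,0.2,0,0,1,0,0.24,0,0,1,0,0.28,0,0,1,0,0.32,0,0,1,0,0.36,0,0,1,0,0.4,0,0,1,0,0.44,0,0,1,0,0.48,0,0,1])

```text
time: 2.05
ee_pos: [0.3993, -0.8625, 0.1936]
tcp_rot: [[0.906, 0.423, 0.011], [0.423, -0.906, -0.022], [0.001, 0.025, -1.0]]
contact_force: [-10.2, 28.9, 30.1]
grip_width: 0.0942
finger_force: 0.0
```

```bash
python3 - <<'E'
from h import *
np.set_printoptions(precision=4,suppress=True)
s=env.observe()
for k in ["time","joints","ee_pos","tcp_rot"]: print(k,s[k])
E
```

```text
time 2.05
joints [ 62.9468  74.5561  14.3048   3.1677 -14.1281 100.9555  -1.2141]
ee_pos [ 0.3993 -0.8625  0.1936]
tcp_rot [[ 0.906   0.4231  0.0112]
 [ 0.4233 -0.9057 -0.0221]
 [ 0.0008  0.0247 -0.9997]]
```

Call:
carry_out(moves=[0,-0.04,0,0,1,0,-0.08,0,0,1,0,-0.12,0,0,1,0,-0.16,0,0,1,0,-0.16,0,0,1])

```text
time: 2.47
ee_pos: [0.3704, -0.7999, 0.1957]
tcp_rot: [[0.906, 0.422, 0.012], [0.422, -0.906, -0.027], [-0.0, 0.03, -1.0]]
contact_force: [1.1, -2.0, 0.7]
grip_width: 0.0942
finger_force: 0.0
```

```bash
python3 - <<'E'
from h import *
np.set_printoptions(precision=4,suppress=True)
s=env.observe()
for k in ["time","joints","ee_pos","tcp_rot","contact_force"]: print(k,s[k])
E
```

```text
time 2.4667
joints [ 57.6953  54.3247  14.8214  43.5673 -12.1397  81.4908   2.9074]
ee_pos [ 0.3704 -0.7999  0.1957]
tcp_rot [[ 0.9065  0.4221  0.0121]
 [ 0.4222 -0.9061 -0.027 ]
 [-0.0005  0.0296 -0.9996]]
contact_force [ 1.112  -2.0173  0.6785]
```

The commanded pose kept a small tilt after the overreach, so tilt can persist. Wrist pitch (j6) tops out at 115°, so going high should force much more outward tilt. I'll try that.

Call:
carry_out(moves=[0,-0.02,-0.035,0,1,0,-0.04,-0.07,0,1,0,-0.06,-0.105,0,1,0,-0.08,-0.14,0,1,0,-0.1,-0.175,0,1,0,-0.12,-0.21,0,1,0,-0.12,-0.25,0,1,0,-0.12,-0.29,0,1,0,-0.12,-0.33,0,1,0,-0.12,-0.37,0,1,0,-0.12,-0.41,0,1,0,-0.12,-0.45,0,1])

```text
time: 3.47
ee_pos: [0.3048, -0.6597, 0.593]
tcp_rot: [[0.907, 0.421, 0.03], [0.422, -0.904, -0.066], [-0.001, 0.072, -0.997]]
contact_force: [-0.5, -0.2, 0.2]
grip_width: 0.0936
finger_force: 0.0
```

```bash
cat > st.py <<'E'
from h import *
np.set_printoptions(precision=4,suppress=True)
s=env.observe()
for k in ["time","joints","ee_pos","tcp_rot","contact_force","grip_width","finger_force"]: print(k,s[k])
E
python3 st.py
```

```text
time 3.4667
joints [ 59.3795  35.6495  11.4908  25.7656  -7.5804 114.7873   0.0162]
ee_pos [ 0.3048 -0.6597  0.593 ]
tcp_rot [[ 0.9068  0.4206  0.0298]
 [ 0.4217 -0.9044 -0.0656]
 [-0.0007  0.072  -0.9974]]
contact_force [-0.4609 -0.1769  0.2489]
grip_width 0.09360610883232358
finger_force 0.0
```

Call:
carry_out(moves=[0,-0.015,-0.038,0,1,0,-0.03,-0.076,0,1,0,-0.045,-0.114,0,1,0,-0.06,-0.152,0,1,0,-0.075,-0.19,0,1,0,-0.09,-0.228,0,1,0,-0.105,-0.266,0,1,0,-0.12,-0.304,0,1,0,-0.135,-0.342,0,1,0,-0.15,-0.38,0,1,0,-0.165,-0.4,0,1,0,-0.18,-0.4,0,1])

```text
time: 4.47
ee_pos: [0.2258, -0.4887, 0.6955]
tcp_rot: [[0.907, 0.419, 0.049], [0.422, -0.901, -0.105], [-0.0, 0.116, -0.993]]
contact_force: [0.2, -0.4, 1.7]
grip_width: 0.0941
finger_force: 0.0
```

```bash
python3 st.py
```

```text
time 4.4667
joints [ 48.2922  11.4372  19.4272  47.6917  -4.4141 114.7762   0.0058]
ee_pos [ 0.2258 -0.4887  0.6955]
tcp_rot [[ 0.9067  0.419   0.0486]
 [ 0.4218 -0.9006 -0.1052]
 [-0.0003  0.1159 -0.9933]]
contact_force [ 0.2048 -0.4064  1.7289]
grip_width 0.09408479731637427
finger_force 0.0
```

Call:
carry_out(moves=[0,0,-0.04,0,1,0,0,-0.08,0,1,0,0,-0.12,0,1])

```text
time: 4.72
ee_pos: [0.2177, -0.4715, 0.722]
tcp_rot: [[0.907, 0.416, 0.07], [0.422, -0.894, -0.151], [-0.0, 0.166, -0.986]]
contact_force: [0.3, 0.5, 0.8]
grip_width: 0.0937
finger_force: 0.0
```

Call:
carry_out(moves=[0,0,-0.3,0,1,0,0,-0.3,0,1,0,0,-0.3,0,1])

```text
time: 4.97
ee_pos: [0.2067, -0.4484, 0.7461]
tcp_rot: [[0.907, 0.412, 0.089], [0.422, -0.886, -0.192], [-0.0, 0.212, -0.977]]
contact_force: [0.1, 1.1, 0.8]
grip_width: 0.0942
finger_force: 0.0
```

Call:
carry_out(moves=[0,0.3,0,0,1,0,0.3,0,0,1,0,0.3,0,0,1])

```text
time: 5.22
ee_pos: [0.2459, -0.5203, 0.7414]
tcp_rot: [[0.905, 0.414, 0.1], [0.426, -0.88, -0.21], [0.001, 0.233, -0.972]]
contact_force: [3.7, 1.1, 0.8]
grip_width: 0.0942
finger_force: 0.0
```

```bash
python3 st.py
```

```text
time 5.2167
joints [ 51.7085  14.9897  16.7822  37.234   -5.4698 114.7862  -0.2152]
ee_pos [ 0.2459 -0.5203  0.7414]
tcp_rot [[ 0.9046  0.4144  0.1003]
 [ 0.4263 -0.8798 -0.2103]
 [ 0.001   0.233  -0.9725]]
contact_force [3.6505 1.1267 0.8284]
grip_width 0.09420065907110153
finger_force 0.0
```

The ratchet works: each short call at the j6 limit adds about 3° of tilt, and it persists. Before going on I'll fit the arm's kinematics from the logged poses. That tells me which tilt and heading are feasible at the spacer and at the gauge.

```bash
cat > kin.py <<'E'
import numpy as np
from scipy.spatial.transform import Rotation as R
from scipy.optimize import least_squares
D=[([62.5961,23.9474,-0.5901,92.4856,0.269,63.6392,-3.0354],[.2642,-.566,.2048],[[.9061,.4231,-.0006],[.4231,-.9061,.0011],[-.0001,-.0012,-1]]),
([62.9468,74.5561,14.3048,3.1677,-14.1281,100.9555,-1.2141],[.3993,-.8625,.1936],[[.906,.4231,.0112],[.4233,-.9057,-.0221],[.0008,.0247,-.9997]]),
([57.6953,54.3247,14.8214,43.5673,-12.1397,81.4908,2.9074],[.3704,-.7999,.1957],[[.9065,.4221,.0121],[.4222,-.9061,-.027],[-.0005,.0296,-.9996]]),
([59.3795,35.6495,11.4908,25.7656,-7.5804,114.7873,.0162],[.3048,-.6597,.593],[[.9068,.4206,.0298],[.4217,-.9044,-.0656],[-.0007,.072,-.9974]]),
([48.2922,11.4372,19.4272,47.6917,-4.4141,114.7762,.0058],[.2258,-.4887,.6955],[[.9067,.419,.0486],[.4218,-.9006,-.1052],[-.0003,.1159,-.9933]]),
([51.7085,14.9897,16.7822,37.234,-5.4698,114.7862,-.2152],[.2459,-.5203,.7414],[[.9046,.4144,.1003],[.4263,-.8798,-.2103],[.001,.233,-.9725]])]
lo=np.array([-161.28,-22.2,-73.04,3.21,-68.34,10.77,-161.83]);hi=np.array([161.28,115.67,71.86,147.25,248.33,114.83,161.83])
def fk(q,p,sg):
    q=np.array(q)*sg; b,e,h,l1,a1,l2,l3,a3=p
    T=R.from_euler('z',b,degrees=True);x=T.apply([0,0,h])
    for ax,qi,off in [('z',q[0],None),('y',q[1],[a1,0,l1]),('z',q[2],None),('y',q[3],[-a1,0,l2]),('z',q[4],None),('y',q[5],[a3,0,l3]),('z',q[6]+e,None)]:
        T=T*R.from_euler(ax,qi,degrees=True)
        if off: x=x+T.apply(off)
    return x,T
def fit():
    best=None
    for s in range(8):
      sg=np.array([1 if s&1 else -1,1,1 if s&2 else -1,1,1 if s&4 else -1,1,1 if s&1 else -1]) 
      for s7 in (1,-1):
        sg=sg.copy();sg[6]=s7
        for b0 in (0,90,180,270):
         for e0 in (0,90,180,270):
          f=lambda p:np.concatenate([np.r_[(fk(q,p,sg)[0]-x)*5,(fk(q,p,sg)[1].as_matrix()-np.array(m)).ravel()] for q,x,m in D])
          r=least_squares(f,[b0,e0,.3,.4,0,.4,.3,0],max_nfev=60)
          if best is None or r.cost<best[0]: best=(r.cost,r.x,sg)
    return best
if __name__=="__main__":
    b=fit();print(b);np.savez('kin.npz',p=b[1],sg=b[2])
E
python3 kin.py; cat > ik.py <<'E'
from kin import *
z=np.load('kin.npz');P,S=z['p'],z['sg']
def target(psi,th,flip):
    psi,th=np.radians([psi,th]);zt=np.array([np.sin(th)*np.cos(psi),np.sin(th)*np.sin(psi),-np.cos(th)])
    y=np.array([-np.sin(psi),np.cos(psi),0])*flip;return np.c_[np.cross(y,zt),y,zt]
def ik(x,M,n=6,seed=0):
    g=np.random.default_rng(seed);best=None
    for i in range(n):
        q0=g.uniform(np.maximum(lo,-100)+3,np.minimum(hi,100)-3)
        f=lambda q:np.r_[(fk(q,P,S)[0]-x)*5,(fk(q,P,S)[1].as_matrix()-M).ravel()]
        r=least_squares(f,q0,bounds=(lo+1,hi-1),x_scale=50,max_nfev=80)
        if best is None or r.cost<best[0]: best=(r.cost,r.x)
        if best[0]<1e-6: break
    return best
E
python3 - <<'E'
from ik import *
sp=np.array([.5286,-.0886]);g=np.array([.5139,.2454]);u=np.array([np.cos(np.radians(39.1)),np.sin(np.radians(39.1))])
for psi in (39,12):
  for th in (25,35,45,55):
    for fl in (1,-1):
      M=target(psi,th,fl)
      a=ik(np.r_[sp-u*.02,.015],M);b=ik(np.r_[g,.186]+M[:,2]*.019,M)
      print(psi,th,fl,'%.1e %.1e'%(a[0],b[0]),a[1].round() if a[0]<1e-5 else '',b[1].round() if b[0]<1e-5 else '')
E
```

```text
(np.float64(0.0032007001124458355), array([ 3.57739159e+02,  8.77530601e+01,  2.90644812e-01,  4.97267775e-01,
       -2.05251642e-03,  4.70398834e-01,  3.29720682e-01, -4.27228511e-03]), array([-1,  1, -1,  1, -1,  1, -1]))
39 25 1 1.4e-30 9.5e-27 [ 78.  57. -72. 125.  66.  33.  97.] [ 37.  25. -72. 121.  39.  30.  70.]
39 25 -1 2.2e-22 3.3e-18 [ 78.  57. -72. 125.  66.  33. -83.] [  37.   25.  -72.  121.   39.   30. -110.]
39 35 1 1.2e-25 8.4e-18 [ 85.  63. -72. 128.  69.  25. 101.] [ 41.  23. -72. 128.  48.  15.  62.]
39 35 -1 1.5e-25 1.1e-24 [ 85.  62. -71. 128.  67.  24. -78.] [  41.   23.  -72.  128.   48.   15. -118.]
39 45 1 3.5e-23 3.1e-25 [ 91.  71. -71. 129.  69.  20. 109.] [   5.   10.  -26.  134.  245.   12. -139.]
39 45 -1 4.7e-25 1.7e-22 [ 91.  70. -70. 129.  68.  18. -70.] [  5.  10. -26. 134. 245.  12.  41.]
39 55 1 8.7e-25 5.4e-29 [ 97.  81. -70. 129.  65.  16. 124.] [ 44.  28. -70. 139. 175.  20. -56.]
39 55 -1 2.9e-30 5.8e-18 [ 96.  76. -67. 129.  51.  12. -45.] [-24.  12.   6. 139. 222.  30.  63.]
12 25 1 1.9e-26 1.3e-18 [ 67.  42. -59. 131.  86.  20.  43.] [ 29.  25. -72. 121.  58.  40.  23.]
12 25 -1 2.8e-18 2.7e-24 [  73.   51.  -69.  131.   90.   31. -138.] [  23.   20.  -63.  121.   51.   35. -152.]
12 35 1 1.0e-24 3.2e-29 [ 74.  48. -62. 136. 126.  20.  11.] [ 29.  22. -72. 128.  78.  33.   2.]
12 35 -1 3.9e-28 2.7e-22 [  79.   57.  -70.  136.  118.   29. -156.] [ -17.    9.  -17.  128.   55.   17. -161.]
12 45 1 6.6e-18 8.3e-21 [ 84.  62. -66. 140. 148.  29.   4.] [ 27.  21. -70. 134. 105.  35. -25.]
12 45 -1 2.3e-18 1.5e-29 [  87.   71.  -72.  140.  138.   35. -161.] [-20.   9. -17. 134. 108.  18. 144.]
12 55 1 9.2e-26 1.6e-27 [ 90.  75. -64. 142. 169.  33.  -0.] [ 21.  25. -66. 139. 127.  46. -45.]
12 55 -1 9.7e-30 1.2e-21 [  94.   85.  -69.  143.  156.   36. -161.] [-40.  12.   2. 139. 139.  29. 111.]
```

```bash
cat > go.py <<'E'
import sys
from h import *
np.set_printoptions(precision=3,suppress=True)
s=env.observe();M=s["tcp_rot"];x=s["ee_pos"]
print("t",s["time"],"x",x,"z",M[:,2],"y",M[:,1],"tilt",np.degrees(np.arccos(-M[2,2])).round(1),"head",np.degrees(np.arctan2(M[1,2],M[0,2])).round(1)); print("q",s["joints"].round(1),"F",s["contact_force"])
for a in sys.argv[1:]:
    w=np.array(eval(a)); print(a,"->",M.T@(w-x))
E
python3 go.py "[.42,-.35,.62]" "[.54,-.1,.6]" "[.56,.05,.6]"
```

```text
t 5.2167 x [ 0.246 -0.52   0.741] z [ 0.1   -0.21  -0.972] y [ 0.414 -0.88   0.233] tilt 13.5 head -64.5
q [ 51.7  15.   16.8  37.2  -5.5 114.8  -0.2] F [3.651 1.127 0.828]
[.42,-.35,.62] -> [ 0.23  -0.106  0.1  ]
[.54,-.1,.6] -> [ 0.445 -0.281  0.079]
[.56,.05,.6] -> [ 0.527 -0.405  0.049]
```

Call:
carry_out(moves=[0.06,-0.025,0.025,0,1,0.12,-0.055,0.05,0,1,0.175,-0.08,0.075,0,1,0.23,-0.106,0.1,0,1,0.28,-0.145,0.095,0,1,0.335,-0.19,0.09,0,1,0.39,-0.235,0.085,0,1,0.445,-0.281,0.08,0,1,0.475,-0.32,0.07,0,1,0.5,-0.36,0.06,0,1,0.527,-0.4,0.05,0,1,0.53,-0.44,0.04,0,1])

```text
time: 6.22
ee_pos: [0.4977, -0.1249, 0.6125]
tcp_rot: [[0.907, 0.411, 0.095], [0.422, -0.882, -0.208], [-0.002, 0.229, -0.974]]
contact_force: [0.2, -0.3, -0.1]
grip_width: 0.094
finger_force: 0.0
```

```bash
python3 go.py "[.51,.28,.6]" "[.4,.43,.64]" "[.36,.45,.66]"
```

```text
t 6.2167 x [ 0.498 -0.125  0.612] z [ 0.095 -0.208 -0.974] y [ 0.411 -0.882  0.229] tilt 13.2 head -65.5
q [ 11.4   2.8  -8.9  69.   12.5 101.9 -59.3] F [ 0.219 -0.255 -0.1  ]
[.51,.28,.6] -> [ 0.182 -0.355 -0.071]
[.4,.43,.64] -> [ 0.146 -0.524 -0.152]
[.36,.45,.66] -> [ 0.118 -0.553 -0.179]
```

Call:
carry_out(moves=[0.02,-0.035,-0.006,0,1,0.04,-0.07,-0.012,0,1,0.06,-0.105,-0.018,0,1,0.08,-0.14,-0.024,0,1,0.1,-0.175,-0.03,0,1,0.12,-0.215,-0.04,0,1,0.14,-0.25,-0.05,0,1,0.155,-0.29,-0.06,0,1,0.165,-0.33,-0.07,0,1,0.17,-0.37,-0.085,0,1,0.17,-0.41,-0.1,0,1,0.17,-0.45,-0.12,0,1])

```text
time: 7.22
ee_pos: [0.4895, 0.2956, 0.6073]
tcp_rot: [[0.906, 0.414, 0.085], [0.423, -0.881, -0.212], [-0.013, 0.228, -0.974]]
contact_force: [0.6, 0.3, -1.7]
grip_width: 0.094
finger_force: 0.0
```

```bash
python3 go.py "[.36,.45,.7]"
```

```text
t 7.2167 x [0.489 0.296 0.607] z [ 0.085 -0.212 -0.974] y [ 0.414 -0.881  0.228] tilt 13.2 head -68.1
q [ -37.9   17.2   -5.6   52.4   15.4  114.6 -102.3] F [ 0.585  0.341 -1.703]
[.36,.45,.7] -> [-0.053 -0.169 -0.134]
```

Call:
carry_out(moves=[-0.02,-0.035,-0.03,0,1,-0.03,-0.07,-0.06,0,1,-0.04,-0.1,-0.09,0,1,-0.05,-0.13,-0.12,0,1])

```text
time: 7.55
ee_pos: [0.4788, 0.3128, 0.6021]
tcp_rot: [[0.908, 0.414, 0.061], [0.416, -0.881, -0.227], [-0.04, 0.231, -0.972]]
contact_force: [0.1, 0.0, 0.0]
grip_width: 0.094
finger_force: 0.0
```

Call:
carry_out(moves=[0,0,-0.3,0,1,0,0,-0.3,0,1])

```text
time: 7.72
ee_pos: [0.4772, 0.3141, 0.61]
tcp_rot: [[0.908, 0.414, 0.07], [0.419, -0.881, -0.221], [-0.03, 0.23, -0.973]]
contact_force: [0.9, -0.4, -1.2]
grip_width: 0.0941
finger_force: 0.0
```

Call:
carry_out(moves=[0,0,-0.3,0,1,0,0,-0.3,0,1])

```text
time: 7.88
ee_pos: [0.4604, 0.3111, 0.651]
tcp_rot: [[0.905, 0.398, 0.151], [0.422, -0.884, -0.203], [0.053, 0.247, -0.967]]
contact_force: [2.7, -2.1, -0.2]
grip_width: 0.0942
finger_force: 0.0
```

Call:
carry_out(moves=[0,0,-0.3,0,1])

```text
time: 7.97
ee_pos: [0.4432, 0.3329, 0.6597]
tcp_rot: [[0.878, 0.449, 0.168], [0.475, -0.862, -0.175], [0.066, 0.234, -0.97]]
contact_force: [-2.0, 9.2, -2.7]
grip_width: 0.0941
finger_force: 0.0
```

Call:
carry_out(moves=[0,0,-0.3,0,1])

```text
time: 8.05
ee_pos: [0.4323, 0.3263, 0.6879]
tcp_rot: [[0.876, 0.427, 0.224], [0.465, -0.87, -0.163], [0.125, 0.247, -0.961]]
contact_force: [-0.0, 0.7, 0.9]
grip_width: 0.0937
finger_force: 0.0
```

```bash
python3 go.py "[.36,.45,.9]"
```

```text
t 8.05 x [0.432 0.326 0.688] z [ 0.224 -0.163 -0.961] y [ 0.427 -0.87   0.247] tilt 16.1 head -36.1
q [-81.2  15.9  49.6  49.    3.3 114.7 -94.7] F [-0.033  0.747  0.877]
[.36,.45,.9] -> [ 0.021 -0.086 -0.24 ]
```

Call:
carry_out(moves=[0,-0.1,-0.25,0,1])

```text
time: 8.13
ee_pos: [0.4194, 0.3308, 0.7075]
tcp_rot: [[0.871, 0.417, 0.26], [0.461, -0.876, -0.143], [0.168, 0.244, -0.955]]
contact_force: [1.7, -1.4, 0.9]
grip_width: 0.0939
finger_force: 0.0
```

Call:
carry_out(moves=[0,-0.1,-0.25,0,1])

```text
time: 8.22
ee_pos: [0.4095, 0.3395, 0.7132]
tcp_rot: [[0.867, 0.417, 0.273], [0.464, -0.876, -0.134], [0.183, 0.243, -0.953]]
contact_force: [1.4, 0.0, -1.3]
grip_width: 0.0942
finger_force: 0.0
```

Call:
carry_out(moves=[0,-0.1,-0.25,0,1])

```text
time: 8.3
ee_pos: [0.3934, 0.3518, 0.7219]
tcp_rot: [[0.86, 0.416, 0.296], [0.466, -0.876, -0.123], [0.208, 0.244, -0.947]]
contact_force: [0.5, 0.3, 0.3]
grip_width: 0.094
finger_force: 0.0
```

Call:
carry_out(moves=[0,-0.1,-0.25,0,1])

```text
time: 8.38
ee_pos: [0.376, 0.3649, 0.7319]
tcp_rot: [[0.85, 0.419, 0.32], [0.472, -0.876, -0.106], [0.236, 0.241, -0.941]]
contact_force: [31.7, -57.3, 20.1]
grip_width: 0.0941
finger_force: 0.0
```

```bash
python3 go.py "[.36,.45,.9]"
```

```text
t 8.3833 x [0.376 0.365 0.732] z [ 0.32  -0.106 -0.941] y [ 0.419 -0.876  0.241] tilt 19.7 head -18.3
q [-101.7   17.7   71.9   46.7   -1.8  114.8  -96.2] F [ 31.679 -57.323  20.093]
[.36,.45,.9] -> [ 0.066 -0.041 -0.172]
```

Call:
carry_out(moves=[0,0.02,0.01,0,1,0,0.04,0.03,0,1,0.01,0.06,0.05,0,1])

```text
time: 8.63
ee_pos: [0.4262, 0.3109, 0.701]
tcp_rot: [[0.849, 0.42, 0.32], [0.473, -0.875, -0.105], [0.236, 0.241, -0.941]]
contact_force: [0.6, -0.1, 1.4]
grip_width: 0.0942
finger_force: 0.0
```

```bash
python3 go.py "[.5,.2,.6]"
```

```text
t 8.6333 x [0.426 0.311 0.701] z [ 0.32  -0.105 -0.941] y [ 0.42  -0.875  0.241] tilt 19.7 head -18.2
q [-102.9   12.2   71.8   55.8    3.8  107.7  -93.9] F [ 0.608 -0.109  1.358]
[.5,.2,.6] -> [-0.014  0.104  0.13 ]
```

Call:
carry_out(moves=[0,0.03,0.03,0,1,0,0.06,0.06,0,1,0,0.09,0.09,0,1,0,0.12,0.12,0,1,0,0.16,0.12,0,1,0,0.2,0.12,0,1])

```text
time: 9.13
ee_pos: [0.5463, 0.1255, 0.6342]
tcp_rot: [[0.851, 0.419, 0.317], [0.471, -0.876, -0.105], [0.234, 0.238, -0.943]]
contact_force: [-0.0, 0.1, 1.5]
grip_width: 0.094
finger_force: 0.0
```

```bash
python3 go.py "[.55,.2,.6]"
```

```text
t 9.1333 x [0.546 0.125 0.634] z [ 0.317 -0.105 -0.943] y [ 0.419 -0.876  0.238] tilt 19.5 head -18.3
q [-88.4   4.4  71.8  68.9   7.   93.7 -78.6] F [-0.026  0.127  1.53 ]
[.55,.2,.6] -> [ 0.03  -0.072  0.026]
```

```bash
cat > sim.py <<'E'
from kin import *
from scipy.optimize import lsq_linear
z=np.load('kin.npz');P,S=z['p'],z['sg']
V=np.array([108.29,108.29,136.94,136.94,172.46,172.46,172.46])*.7/12
def jac(q):
    x0,T0=fk(q,P,S);J=np.zeros((6,7))
    for i in range(7):
        d=q.copy();d[i]+=.01;x,T=fk(d,P,S);J[:3,i]=(x-x0)/np.radians(.01);J[3:,i]=(T*T0.inv()).as_rotvec()/np.radians(.01)
    return J
def step(q,X,T,w=.3,lam=.03,it=3):
    q0=q.copy()
    l=np.maximum(lo,q0-V);h=np.minimum(hi,q0+V)
    q=np.clip(q,l+1e-6,h-1e-6)
    for _ in range(it):
        x,Tc=fk(q,P,S);e=np.r_[X-x,w*(T*Tc.inv()).as_rotvec()];J=jac(q);J[3:]*=w
        A=np.r_[J,lam*np.eye(7)];b=np.r_[e,lam*np.radians(q0-q)*0]
        q=q+np.degrees(lsq_linear(A,b,(np.radians(l-q-1e-6),np.radians(h-q+1e-6))).x);q=np.clip(q,l,h)
    return q
def run(q,calls,**k):
    q=np.array(q,float)
    for c in calls:
        X0,T0=fk(q,P,S);last=X0.copy()
        for r in c:
            tgt=X0+T0.apply(r[:3]);x=fk(q,P,S)[0];d=tgt-x;n=np.linalg.norm(d)
            if n>.0417:d*=.0417/n
            q=step(q,x+d,T0*R.from_rotvec([0,0,r[3] if len(r)>3 else 0]),**k)
    return q
def info(q):
    x,T=fk(q,P,S);M=T.as_matrix();return x.round(3),M[:,2].round(3),M[:,1].round(3),q.round(1)
E
python3 - <<'E'
from sim import *
q0=[-37.9,17.2,-5.6,52.4,15.4,114.6,-102.3]
calls=[[(-.02,-.035,-.03),(-.03,-.07,-.06),(-.04,-.1,-.09),(-.05,-.13,-.12)],[(0,0,-.3)]*2,[(0,0,-.3)]*2,[(0,0,-.3)],[(0,0,-.3)]]
obs="end obs x .432 .326 .688 z .224 -.163 -.961 q -81 16 50 49 3 115 -95"
for w in (.1,.3,1):
  for lam in (.01,.05,.2): print(w,lam,*info(run(q0,calls,w=w,lam=lam)))
print(obs)
qb=[-102.9,12.2,71.8,55.8,3.8,107.7,-93.9];cb=[[(0,.03,.03),(0,.06,.06),(0,.09,.09),(0,.12,.12),(0,.16,.12),(0,.2,.12)]]
for w in (.1,.3,1): print(w,*info(run(qb,cb,w=w,lam=.05)))
print("obs -88.4 4.4 71.8 68.9 7 93.7 -78.6")
E
```

```text
0.1 0.01 [0.304 0.395 0.9  ] [ 0.524  0.225 -0.821] [ 0.468 -0.882  0.057] [-100.2   11.5   55.2   26.     3.7  114.8 -106.7]
0.1 0.05 [0.306 0.39  0.9  ] [ 0.497  0.267 -0.826] [ 0.484 -0.875  0.008] [-6.730e+01  7.200e+00  1.000e-01  2.760e+01  2.180e+01  1.148e+02
 -1.134e+02]
0.1 0.2 [0.313 0.376 0.898] [ 0.441  0.317 -0.84 ] [ 0.531 -0.847 -0.041] [ -51.8    5.9  -12.4   28.5   16.4  114.5 -111.3]
0.3 0.01 [0.336 0.386 0.802] [ 0.393  0.067 -0.917] [ 0.439 -0.89   0.123] [-100.7   12.2   59.5   38.6    1.8  114.8 -105. ]
0.3 0.05 [0.337 0.386 0.802] [ 0.389  0.076 -0.918] [ 0.442 -0.89   0.113] [ -91.3    9.9   42.4   38.8    8.   114.8 -108.2]
0.3 0.2 [0.338 0.378 0.8  ] [ 0.368  0.107 -0.924] [ 0.452 -0.889  0.077] [ -55.3    6.6   -6.2   40.6   17.5  114.8 -113.7]
1 0.01 [0.363 0.361 0.662] [ 0.171 -0.153 -0.973] [ 0.416 -0.884  0.212] [ -90.1   13.1   48.5   54.5    3.7  114.8 -105.1]
1 0.05 [0.372 0.361 0.647] [ 0.142 -0.167 -0.976] [ 0.417 -0.884  0.211] [ -90.5   15.2   53.1   55.     0.5  114.8 -102.7]
1 0.2 [0.373 0.36  0.641] [ 0.136 -0.159 -0.978] [ 0.417 -0.886  0.202] [ -57.1   10.7    4.4   56.1   12.2  114.8 -112.2]
end obs x .432 .326 .688 z .224 -.163 -.961 q -81 16 50 49 3 115 -95
0.1 [0.541 0.116 0.635] [ 0.346 -0.117 -0.931] [ 0.411 -0.873  0.262] [-91.3   2.1  71.9  70.1  10.4  91.7 -80.5]
0.3 [0.541 0.116 0.635] [ 0.322 -0.118 -0.939] [ 0.417 -0.873  0.253] [-87.8   4.5  71.9  68.8   7.   93.1 -77.9]
1 [0.54  0.116 0.635] [ 0.316 -0.118 -0.941] [ 0.418 -0.873  0.25 ] [-87.3   4.8  71.9  68.6   6.5  93.5 -77.6]
obs -88.4 4.4 71.8 68.9 7 93.7 -78.6
```

```bash
nproc; cat > search.py <<'E'
from sim import *
import sys
from multiprocessing import Pool
k=dict(w=.7,lam=.03,it=2)
q0=np.array([-88.4,4.4,71.8,68.9,7,93.7,-78.6])
def leg(q,X,n=14):
    X0,T0=fk(q,P,S)
    for i in range(n):
        x=fk(q,P,S)[0];d=X-x;m=np.linalg.norm(d)
        if m<.01:break
        q=step(q,x+d*min(1,.0417/m),T0,**k)
    return q,i
def one(seed):
    g=np.random.default_rng(seed)
    pr=[];q=q0;rows=0
    for s in range(2):
        az=np.radians(g.uniform(15,100));r=g.uniform(.45,.7);zz=g.uniform(.45,.65);d=g.normal(size=3);d[2]=abs(d[2])+1;d/=np.linalg.norm(d);n=g.integers(4,14)
        X=np.array([r*np.cos(az),r*np.sin(az),zz]);q,i=leg(q,X);rows+=i
        pr.append((X.round(2),d.round(2),n))
        for j in range(n):
            x,T=fk(q,P,S);q=step(q,x+d*.0417,T,**k);rows+=1
            zt=fk(q,P,S)[1].as_matrix()[:,2];t=np.degrees(np.arccos(-zt[2]));h=np.degrees(np.arctan2(zt[1],zt[0]))
            c=abs(t-36)*.5+max(0,abs(h-35)-8)*.7+max(0,abs(q[2])-55)*.3+rows*.05
            if j==0 and s==0 or c<best[0]: best=(c,rows,t,h,pr[:-1]+[(X.round(2),d.round(2),j+1)],q.round(1))
    return best
if __name__=="__main__":
    with Pool() as p: r=sorted(p.imap_unordered(one,range(int(sys.argv[1]))),key=lambda a:a[0])
    for a in r[:6]: print(a)
E
OMP_NUM_THREADS=1 timeout 300 python3 search.py 300
```

```text
4
(np.float64(4.081223078715771), 42, np.float64(32.03755384256846), np.float64(30.45791396714313), [(array([0.44, 0.47, 0.58]), array([-0.41,  0.41,  0.82]), np.int64(11)), (array([-0.05,  0.5 ,  0.59]), array([-0.16,  0.8 ,  0.58]), 13)], array([-112.3,   44.2,   41. ,    7.9,   -2.4,  114.8, -144.5]))
(np.float64(4.997253668610398), 48, np.float64(30.805492662779205), np.float64(28.021503096121435), [(array([0.18, 0.63, 0.52]), array([-0.51,  0.22,  0.83]), np.int64(13)), (array([0.4 , 0.39, 0.65]), array([-0.21,  0.75,  0.62]), 11)], array([ -84.7,   33.3,   38. ,    8.9,   -7.3,  114.8, -120.5]))
(np.float64(5.665523020965492), 41, np.float64(31.943060621911737), np.float64(24.8845895605565), [(array([0.29, 0.44, 0.57]), array([-0.07,  0.59,  0.81]), np.int64(11)), (array([-0.02,  0.49,  0.58]), array([0.13, 0.42, 0.9 ]), 11)], array([-116.1,   26.6,   55.4,   24.2,   -1.2,  114.8, -127.7]))
(np.float64(5.968857382263197), 40, np.float64(28.062285235473606), np.float64(38.872480024120414), [(array([0.13, 0.46, 0.51]), array([-0.36, -0.06,  0.93]), np.int64(10)), (array([-0.07,  0.67,  0.61]), array([0.11, 0.7 , 0.7 ]), 11)], array([-100.3,   44.1,   30. ,    3.2,   -2.8,  114.6, -142.1]))
(np.float64(6.081394287977514), 47, np.float64(30.251152398281462), np.float64(37.323479343722354), [(array([-0.04,  0.66,  0.63]), array([-0.11, -0.76,  0.64]), np.int64(10)), (array([-0.01,  0.66,  0.59]), array([ 0.12, -0.06,  0.99]), 13)], array([-122.2,   17.3,   57.9,   28.8,   -0.2,  114.8, -127.9]))
(np.float64(6.230636107457539), 44, np.float64(27.93872778508492), np.float64(27.23699462388751), [(array([-0.02,  0.47,  0.5 ]), array([ 0.26, -0.42,  0.87]), np.int64(11)), (array([0.09, 0.57, 0.6 ]), array([0.08, 0.37, 0.93]), 10)], array([-101. ,   27.2,   37.6,   21. ,    1.5,  114.8, -128.2]))
```

```bash
python3 go.py "[.5,.3,.58]" "[.4,.44,.56]" "[.26,.54,.57]" "[.17,.57,.57]"
```

```text
t 9.1333 x [0.546 0.125 0.634] z [ 0.317 -0.105 -0.943] y [ 0.419 -0.876  0.238] tilt 19.5 head -18.3
q [-88.4   4.4  71.8  68.9   7.   93.7 -78.6] F [-0.026  0.127  1.53 ]
[.5,.3,.58] -> [ 0.03  -0.185  0.018]
[.4,.44,.56] -> [ 0.006 -0.355 -0.009]
[.26,.54,.57] -> [-0.064 -0.498 -0.074]
[.17,.57,.57] -> [-0.126 -0.562 -0.105]
```

Call:
carry_out(moves=[0.01,-0.04,0.005,0,1,0.02,-0.08,0.01,0,1,0.025,-0.12,0.015,0,1,0.03,-0.16,0.018,0,1,0.025,-0.2,0.015,0,1,0.02,-0.24,0.01,0,1,0.015,-0.28,0.005,0,1,0.01,-0.32,0,0,1,0.005,-0.355,-0.01,0,1,-0.015,-0.39,-0.025,0,1,-0.03,-0.425,-0.04,0,1,-0.05,-0.455,-0.055,0,1])

```text
time: 10.13
ee_pos: [0.294, 0.5105, 0.5651]
tcp_rot: [[0.851, 0.418, 0.319], [0.471, -0.876, -0.108], [0.235, 0.242, -0.941]]
contact_force: [-0.4, 0.5, -0.3]
grip_width: 0.0942
finger_force: 0.0
```

```bash
python3 go.py "[.26,.54,.57]" "[.17,.57,.57]"
```

```text
t 10.1333 x [0.294 0.51  0.565] z [ 0.319 -0.108 -0.941] y [ 0.418 -0.876  0.242] tilt 19.7 head -18.6
q [-115.1   20.7   62.8   65.2    0.5   99.2 -117.4] F [-0.393  0.52  -0.274]
[.26,.54,.57] -> [-0.014 -0.039 -0.019]
[.17,.57,.57] -> [-0.076 -0.103 -0.051]
```

Call:
carry_out(moves=[-0.02,-0.035,-0.015,0,1,-0.045,-0.065,-0.035,0,1,-0.076,-0.103,-0.08,0,1])

```text
time: 10.38
ee_pos: [0.1841, 0.5628, 0.5863]
tcp_rot: [[0.85, 0.418, 0.319], [0.471, -0.875, -0.109], [0.233, 0.243, -0.942]]
contact_force: [-0.2, 0.4, 1.5]
grip_width: 0.0939
finger_force: 0.0
```

Call:
carry_out(moves=[0,0,-0.1,0,1,0,0,-0.2,0,1])

```text
time: 10.55
ee_pos: [0.1608, 0.5675, 0.6494]
tcp_rot: [[0.841, 0.426, 0.333], [0.476, -0.875, -0.085], [0.255, 0.23, -0.939]]
contact_force: [0.1, -1.1, 1.4]
grip_width: 0.094
finger_force: 0.0
```

Call:
carry_out(moves=[0,0,-0.1,0,1])

```text
time: 10.63
ee_pos: [0.1274, 0.5747, 0.6651]
tcp_rot: [[0.807, 0.486, 0.336], [0.525, -0.851, -0.028], [0.272, 0.198, -0.942]]
contact_force: [1.1, 1.8, -2.5]
grip_width: 0.094
finger_force: 0.0
```

Call:
carry_out(moves=[0,0,-0.1,0,1])

```text
time: 10.72
ee_pos: [0.0755, 0.5793, 0.6881]
tcp_rot: [[0.751, 0.565, 0.34], [0.586, -0.809, 0.049], [0.303, 0.163, -0.939]]
contact_force: [26.9, -17.7, 12.4]
grip_width: 0.094
finger_force: 0.0
```

Call:
carry_out(moves=[0,0,-0.1,0,1])

```text
time: 10.8
ee_pos: [0.0309, 0.5778, 0.7096]
tcp_rot: [[0.701, 0.628, 0.338], [0.632, -0.767, 0.114], [0.331, 0.133, -0.934]]
contact_force: [-1.7, 1.1, 0.0]
grip_width: 0.0938
finger_force: 0.0
```

```bash
python3 go.py
```

```text
t 10.8 x [0.031 0.578 0.71 ] z [ 0.338  0.114 -0.934] y [ 0.628 -0.767  0.133] tilt 20.9 head 18.7
q [-134.    25.7   71.6   41.6   -9.7  114.8 -121.9] F [-1.729  1.05   0.003]
```

```bash
sed -i 's/^q0=.*/q0=np.array([-134,25.7,71.6,41.6,-9.7,114.8,-121.9])/; s/uniform(15,100)/uniform(10,100)/; s/range(2)/range(1)/; s/integers(4,14)/integers(8,16)/' search.py; OMP_NUM_THREADS=1 timeout 300 python3 search.py 400
```

```text
(np.float64(2.193015043461165), 22, np.float64(33.81396991307767), np.float64(34.4863794317726), [(array([0.25, 0.54, 0.55]), array([-0.06,  0.19,  0.98]), 15)], array([ -97.4,   19.9,   42.6,   18.7,   -0.5,  114.8, -108.1]))
(np.float64(2.2127850925027976), 21, np.float64(33.674429814994404), np.float64(34.79857492279712), [(array([0.22, 0.54, 0.58]), array([0.17, 0.47, 0.87]), 15)], array([ -80. ,   33.5,   30. ,    3.2,   -4.5,  114.8, -109.4]))
(np.float64(2.352749349291739), 19, np.float64(33.19450130141652), np.float64(30.507954780882216), [(array([0.26, 0.48, 0.61]), array([0.19, 0.32, 0.93]), 13)], array([ -81.4,   23.2,   34.2,   14. ,   -2.1,  114.8, -102.2]))
(np.float64(2.4557359726232115), 19, np.float64(33.779854229460554), np.float64(43.565232981933555), [(array([-0.07,  0.64,  0.64]), array([0.4 , 0.48, 0.78]), 15)], array([ -86.7,   35.8,   29.1,    3.2,   -5.2,  112.1, -117.3]))
(np.float64(2.6478951078280053), 17, np.float64(33.37038807058232), np.float64(34.04038271231795), [(array([0.18, 0.56, 0.62]), array([ 0.02, -0.  ,  1.  ]), 13)], array([-109.8,   14.3,   56.6,   25.6,   -0.5,  114.8, -105.3]))
(np.float64(2.6913571392537605), 20, np.float64(32.61728572149248), np.float64(27.33599160601186), [(array([0.31, 0.52, 0.62]), array([0.49, 0.35, 0.8 ]), 13)], array([-61.3,  34.4,  36.8,   3.2, -18. , 112.8, -95.9]))
```

```bash
python3 go.py "[.26,.5,.6]" "[.26,.5,.6]+np.array([.03,.05,.14])-np.array([0,0,0])"; python3 - <<'E'
from h import *
M=env.observe()["tcp_rot"];print((M.T@np.array([.19,.32,.93])*.12).round(3))
E
```

```text
t 10.8 x [0.031 0.578 0.71 ] z [ 0.338  0.114 -0.934] y [ 0.628 -0.767  0.133] tilt 20.9 head 18.7
q [-134.    25.7   71.6   41.6   -9.7  114.8 -121.9] F [-1.729  1.05   0.003]
[.26,.5,.6] -> [0.075 0.189 0.171]
[.26,.5,.6]+np.array([.03,.05,.14])-np.array([0,0,0]) -> [0.174 0.188 0.056]
[ 0.077 -0.    -0.092]
```

Call:
carry_out(moves=[0.01,0.025,0.03,0,1,0.02,0.05,0.055,0,1,0.035,0.08,0.08,0,1,0.045,0.11,0.105,0,1,0.055,0.14,0.13,0,1,0.065,0.165,0.15,0,1,0.075,0.19,0.17,0,1])

```text
time: 11.38
ee_pos: [0.2675, 0.4925, 0.6012]
tcp_rot: [[0.709, 0.619, 0.338], [0.622, -0.775, 0.112], [0.331, 0.131, -0.934]]
contact_force: [0.5, 0.4, 0.8]
grip_width: 0.0938
finger_force: 0.0
```

Call:
carry_out(moves=[0.03,0,-0.03,0,1,0.06,0,-0.06,0,1])

```text
time: 11.55
ee_pos: [0.2793, 0.5068, 0.6472]
tcp_rot: [[0.714, 0.615, 0.334], [0.618, -0.778, 0.113], [0.329, 0.125, -0.936]]
contact_force: [-1.2, -0.8, 2.0]
grip_width: 0.0942
finger_force: 0.0
```

Call:
carry_out(moves=[0.077,0,-0.092,0,1])

```text
time: 11.63
ee_pos: [0.2831, 0.5157, 0.6726]
tcp_rot: [[0.715, 0.613, 0.337], [0.615, -0.78, 0.114], [0.333, 0.126, -0.934]]
contact_force: [-1.6, -1.4, 2.0]
grip_width: 0.0938
finger_force: 0.0
```

Call:
carry_out(moves=[0.077,0,-0.092,0,1])

```text
time: 11.72
ee_pos: [0.2876, 0.5229, 0.6968]
tcp_rot: [[0.717, 0.609, 0.339], [0.611, -0.783, 0.115], [0.336, 0.125, -0.934]]
contact_force: [-0.2, -1.3, 1.3]
grip_width: 0.0939
finger_force: 0.0
```

Call:
carry_out(moves=[0.077,0,-0.092,0,1])

```text
time: 11.8
ee_pos: [0.2917, 0.5295, 0.7193]
tcp_rot: [[0.719, 0.606, 0.34], [0.607, -0.786, 0.117], [0.338, 0.123, -0.933]]
contact_force: [-1.0, -0.1, 1.9]
grip_width: 0.094
finger_force: 0.0
```

```bash
python3 go.py; python3 - <<'E'
from h import *
M=env.observe()["tcp_rot"];print((M.T@np.array([.19,.32,.93])*.12).round(3))
E
```

```text
t 11.8 x [0.292 0.53  0.719] z [ 0.34   0.117 -0.933] y [ 0.606 -0.786  0.123] tilt 21.1 head 18.9
q [-107.8   21.4   66.7   43.8  -10.6  107.6 -102.1] F [-0.989 -0.11   1.852]
[ 0.077 -0.003 -0.092]
```

Call:
carry_out(moves=[0.024,0,-0.03,0,1,0.048,0,-0.06,0,1,0.072,0,-0.09,0,1])

```text
time: 12.05
ee_pos: [0.3028, 0.5435, 0.7617]
tcp_rot: [[0.711, 0.607, 0.354], [0.604, -0.786, 0.134], [0.36, 0.118, -0.926]]
contact_force: [-0.9, 1.1, -1.2]
grip_width: 0.0941
finger_force: 0.0
```

Call:
carry_out(moves=[0.077,0,-0.092,0,1])

```text
time: 12.13
ee_pos: [0.3096, 0.5448, 0.7764]
tcp_rot: [[0.7, 0.611, 0.37], [0.599, -0.784, 0.161], [0.389, 0.109, -0.915]]
contact_force: [-0.7, 0.9, -0.2]
grip_width: 0.0943
finger_force: 0.0
```

Call:
carry_out(moves=[0.077,0,-0.092,0,1])

```text
time: 12.22
ee_pos: [0.315, 0.5445, 0.7899]
tcp_rot: [[0.689, 0.613, 0.387], [0.594, -0.783, 0.185], [0.417, 0.103, -0.903]]
contact_force: [-0.2, -0.7, -0.3]
grip_width: 0.0939
finger_force: 0.0
```

Call:
carry_out(moves=[0.077,0,-0.092,0,1])

```text
time: 12.3
ee_pos: [0.3187, 0.5435, 0.8034]
tcp_rot: [[0.677, 0.616, 0.404], [0.588, -0.782, 0.208], [0.444, 0.097, -0.891]]
contact_force: [1.2, -0.3, 0.5]
grip_width: 0.094
finger_force: 0.0
```

Call:
carry_out(moves=[0.077,0,-0.092,0,1])

```text
time: 12.38
ee_pos: [0.3214, 0.5417, 0.8171]
tcp_rot: [[0.664, 0.618, 0.42], [0.581, -0.781, 0.23], [0.47, 0.091, -0.878]]
contact_force: [-0.2, -1.2, -0.6]
grip_width: 0.0938
finger_force: 0.0
```

```bash
python3 go.py; python3 - <<'E'
from h import *
M=env.observe()["tcp_rot"];print((M.T@np.array([.19,.32,.93])*.12).round(3))
E
```

```text
t 12.3833 x [0.321 0.542 0.817] z [ 0.42   0.23  -0.878] y [ 0.618 -0.781  0.091] tilt 28.6 head 28.7
q [ -83.9   24.5   43.7   18.8   -8.8  114.8 -103. ] F [-0.193 -1.249 -0.585]
[ 0.09  -0.006 -0.08 ]
```

Call:
carry_out(moves=[0.07,0,-0.1,0,1])

```text
time: 12.47
ee_pos: [0.3207, 0.5373, 0.8313]
tcp_rot: [[0.652, 0.621, 0.435], [0.574, -0.779, 0.252], [0.495, 0.086, -0.865]]
contact_force: [-0.7, -0.1, -0.3]
grip_width: 0.0941
finger_force: 0.0
```

Call:
carry_out(moves=[0.07,0,-0.1,0,1])

```text
time: 12.55
ee_pos: [0.3187, 0.5315, 0.8464]
tcp_rot: [[0.639, 0.624, 0.45], [0.566, -0.777, 0.274], [0.521, 0.08, -0.85]]
contact_force: [0.2, 0.0, -1.4]
grip_width: 0.0936
finger_force: 0.0
```

Call:
carry_out(moves=[0.07,0,-0.1,0,1])

```text
time: 12.63
ee_pos: [0.3159, 0.5249, 0.8616]
tcp_rot: [[0.625, 0.627, 0.465], [0.558, -0.776, 0.295], [0.545, 0.075, -0.835]]
contact_force: [0.3, 0.3, 0.3]
grip_width: 0.0942
finger_force: 0.0
```

Call:
carry_out(moves=[0.07,0,-0.1,0,1])

```text
time: 12.72
ee_pos: [0.3124, 0.5177, 0.8765]
tcp_rot: [[0.612, 0.63, 0.479], [0.549, -0.774, 0.316], [0.569, 0.07, -0.819]]
contact_force: [0.6, -0.6, 0.3]
grip_width: 0.094
finger_force: 0.0
```

```bash
python3 go.py
```

```text
t 12.7167 x [0.312 0.518 0.877] z [ 0.479  0.316 -0.819] y [ 0.63  -0.774  0.07 ] tilt 35.0 head 33.4
q [ -83.6   22.7   47.4   13.4  -11.7  114.8 -101.7] F [ 0.638 -0.641  0.305]
```

```bash
cat > plan.py <<'E'
from search import *
q=np.array([-83.6,22.7,47.4,13.4,-11.7,114.8,-101.7])
for X in ([.42,.2,.5],[.44,-.15,.25],[.486,-.12,.06],[.514,-.101,.013],[.47,-.1,.25],[.4,.16,.24],[.4,.16,.16],[.52,.25,.165],[.52,.25,.19]):
    q,i=leg(q,np.array(X),20);a=info(q);zt=a[1];print(X,i,a[0],'tilt',np.degrees(np.arccos(-zt[2])).round(1),np.degrees(np.arctan2(zt[1],zt[0])).round(1),a[3])
E
python3 plan.py
```

```text
[0.42, 0.2, 0.5] 19 [0.428 0.204 0.5  ] tilt 34.7 31.2 [-39.5 -22.2   9.9 109.4   1.5  57.9 -79.2]
[0.44, -0.15, 0.25] 11 [ 0.44 -0.15  0.25] tilt 34.7 31.2 [-25.6  -4.7  61.8 126.3 -38.3  49.8  10.6]
[0.486, -0.12, 0.06] 11 [ 0.488 -0.123  0.067] tilt 34.2 31.8 [ 36.5  20.8  -6.2 131.  -68.3  30.9  42.7]
[0.514, -0.101, 0.013] 3 [ 0.517 -0.103  0.016] tilt 33.9 32.3 [ 52.6  32.3 -30.1 129.3 -68.3  15.5  44.8]
[0.47, -0.1, 0.25] 6 [ 0.47 -0.1   0.25] tilt 33.9 32.3 [ 59.4  -2.6 -28.8 126.1 -43.7  49.4   8.3]
[0.4, 0.16, 0.24] 7 [0.405 0.159 0.237] tilt 33.9 32.5 [ 33.1 -22.2 -39.3 139.1 -51.4  37.4 -20.8]
[0.4, 0.16, 0.16] 2 [0.4   0.16  0.161] tilt 33.8 32.5 [ 29.7 -10.2 -43.  145.  -62.5  20.2  -8.6]
[0.52, 0.25, 0.165] 6 [0.52  0.244 0.171] tilt 33.7 33.2 [  8.5   9.4 -34.5 128.3  -5.4  10.8 -68.3]
[0.52, 0.25, 0.19] 1 [0.52 0.25 0.19] tilt 33.7 33.2 [  9.1   7.4 -35.5 127.1  -6.6  13.8 -68.3]
```

```bash
python3 go.py "[.5,.2,.5]" "[.52,.05,.38]" "[.46,-.13,.25]"
```

```text
t 12.7167 x [0.312 0.518 0.877] z [ 0.479  0.316 -0.819] y [ 0.63  -0.774  0.07 ] tilt 35.0 head 33.4
q [ -83.6   22.7   47.4   13.4  -11.7  114.8 -101.7] F [ 0.638 -0.641  0.305]
[.5,.2,.5] -> [-0.274  0.338  0.298]
[.52,.05,.38] -> [-0.413  0.458  0.358]
[.46,-.13,.25] -> [-0.622  0.55   0.379]
```

Call:
carry_out(moves=[-0.02,0.025,0.022,0.01,1,-0.04,0.05,0.045,0.02,1,-0.06,0.075,0.067,0.03,1,-0.085,0.1,0.09,0.04,1,-0.105,0.13,0.115,0.05,1,-0.13,0.16,0.14,0.06,1,-0.15,0.185,0.165,0.07,1,-0.175,0.215,0.19,0.08,1,-0.195,0.24,0.215,0.09,1,-0.22,0.27,0.24,0.1,1,-0.245,0.3,0.265,0.11,1,-0.27,0.335,0.295,0.12,1])

```text
time: 13.72
ee_pos: [0.4347, 0.3097, 0.6307]
tcp_rot: [[0.68, 0.558, 0.475], [0.459, -0.83, 0.317], [0.572, 0.002, -0.821]]
contact_force: [-0.1, 1.0, -0.2]
grip_width: 0.0942
finger_force: 0.0
```

```bash
python3 go.py "[.5,.2,.5]" "[.52,.05,.38]" "[.46,-.13,.25]"
```

```text
t 13.7167 x [0.435 0.31  0.631] z [ 0.475  0.317 -0.821] y [ 0.558 -0.83   0.002] tilt 34.9 head 33.7
q [-101.3  -21.9   37.1   88.2   29.7   77.9 -116.7] F [-0.124  1.005 -0.244]
[.5,.2,.5] -> [-0.081  0.127  0.103]
[.52,.05,.38] -> [-0.204  0.263  0.164]
[.46,-.13,.25] -> [-0.402  0.378  0.185]
```

Call:
carry_out(moves=[-0.02,0.035,0.025,0,1,-0.04,0.065,0.05,0,1,-0.06,0.095,0.08,0,1,-0.08,0.127,0.103,0,1,-0.105,0.155,0.115,0,1,-0.13,0.18,0.128,0,1,-0.155,0.21,0.14,0,1,-0.18,0.235,0.152,0,1,-0.204,0.263,0.164,0,1,-0.235,0.28,0.167,0,1,-0.265,0.297,0.17,0,1,-0.3,0.315,0.173,0,1])

```text
time: 14.72
ee_pos: [0.4919, -0.0263, 0.3266]
tcp_rot: [[0.68, 0.556, 0.479], [0.457, -0.831, 0.316], [0.574, 0.005, -0.819]]
contact_force: [1.3, -0.3, 1.0]
grip_width: 0.0938
finger_force: 0.0
```

```bash
python3 go.py "[.46,-.13,.25]" "[.46,-.13,.12]"
```

```text
t 14.7167 x [ 0.492 -0.026  0.327] z [ 0.479  0.316 -0.819] y [ 0.556 -0.831  0.005] tilt 35.0 head 33.4
q [-48.4 -21.4  52.4 123.2  -6.8  42.5 -46. ] F [ 1.315 -0.34   0.96 ]
[.46,-.13,.25] -> [-0.113  0.068  0.015]
[.46,-.13,.12] -> [-0.188  0.068  0.121]
```

Call:
carry_out(moves=[-0.035,0.02,0.005,0,1,-0.075,0.045,0.01,0,1,-0.113,0.068,0.015,0,1,-0.13,0.068,0.045,0,1,-0.15,0.068,0.07,0,1,-0.17,0.068,0.095,0,1,-0.188,0.068,0.12,0,1,-0.188,0.068,0.12,0,1])

```text
time: 15.38
ee_pos: [0.4588, -0.117, 0.1685]
tcp_rot: [[0.678, 0.562, 0.473], [0.462, -0.827, 0.32], [0.571, 0.001, -0.821]]
contact_force: [1.2, 1.7, 2.4]
grip_width: 0.0941
finger_force: 0.0
```

```bash
python3 go.py "[.4856,-.1199,.0622]" "[.5143,-.1009,.0131]"; python3 - <<'E'
from h import *
p=imaging.capture("wrist"); cv2.imwrite("pics/w1.png",p["pixels"])
E
```

```text
t 15.3833 x [ 0.459 -0.117  0.169] z [ 0.473  0.32  -0.821] y [ 0.562 -0.827  0.001] tilt 34.8 head 34.1
q [-28.7  13.   67.5 132.4 -64.3  51.3  27.9] F [1.197 1.678 2.433]
[.4856,-.1199,.0622] -> [-0.044  0.017  0.099]
[.5143,-.1009,.0131] -> [-0.044  0.018  0.159]
```

View pics/w1.png

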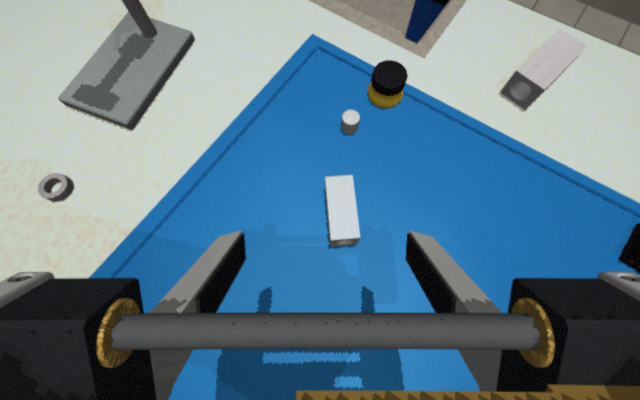

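Call:
carry_out(moves=[-0.015,0.006,0.03,0,1,-0.03,0.012,0.06,0,1,-0.044,0.018,0.09,0,1,-0.044,0.018,0.1,0,1,-0.044,0.018,0.1,0,1,-0.044,0.018,0.1,0,1])

```text
time: 15.93
ee_pos: [0.4679, -0.1245, 0.1038]
tcp_rot: [[0.692, 0.565, 0.45], [0.473, -0.825, 0.309], [0.545, -0.001, -0.838]]
contact_force: [-1.0, -0.8, -0.8]
grip_width: 0.094
finger_force: 0.0
```

```bash
python3 go.py "[.4856,-.1199,.0622]" "[.5143,-.1009,.0131]"
```

```text
t 15.9333 x [ 0.468 -0.125  0.104] z [ 0.45   0.309 -0.838] y [ 0.565 -0.825 -0.001] tilt 33.1 head 34.5
q [  9.4  16.   24.3 132.  -67.1  40.2  32.5] F [-0.961 -0.799 -0.772]
[.4856,-.1199,.0622] -> [-0.008  0.006  0.044]
[.5143,-.1009,.0131] -> [-0.006  0.007  0.104]
```

Call:
carry_out(moves=[-0.004,0.004,0.015,0,1,-0.008,0.007,0.03,0,1,-0.007,0.007,0.045,0,1,-0.007,0.007,0.045,0,1])

```text
time: 16.27
ee_pos: [0.4874, -0.12, 0.062]
tcp_rot: [[0.692, 0.565, 0.45], [0.474, -0.825, 0.307], [0.545, 0.0, -0.839]]
contact_force: [0.2, -0.5, -1.2]
grip_width: 0.0941
finger_force: 0.0
```

```bash
python3 go.py "[.4856,-.1199,.0622]" "[.5143,-.1009,.0131]"
```

```text
t 16.2667 x [ 0.487 -0.12   0.062] z [ 0.45   0.307 -0.839] y [ 0.565 -0.825  0.   ] tilt 33.0 head 34.3
q [ 34.1  21.4  -5.7 130.5 -67.5  29.5  34.2] F [ 0.156 -0.502 -1.239]
[.4856,-.1199,.0622] -> [-0.001 -0.001 -0.001]
[.5143,-.1009,.0131] -> [ 0.001 -0.001  0.059]
```

Call:
carry_out(moves=[0,0,0.012,0,1,0,0,0.024,0,1,0,0,0.036,0,1,0,0,0.048,0,1,0,0,0.058,0,1,0,0,0.058,0,1])

```text
time: 16.77
ee_pos: [0.5132, -0.1018, 0.0122]
tcp_rot: [[0.693, 0.565, 0.448], [0.473, -0.825, 0.308], [0.544, -0.001, -0.839]]
contact_force: [-0.7, -0.1, -0.1]
grip_width: 0.094
finger_force: 0.0
```

```bash
python3 go.py "[.5143,-.1009,.0131]"; python3 - <<'E'
from h import *
p=imaging.capture("wrist"); cv2.imwrite("pics/w2.png",p["pixels"])
E
```

```text
t 16.7667 x [ 0.513 -0.102  0.012] z [ 0.448  0.308 -0.839] y [ 0.565 -0.825 -0.001] tilt 33.0 head 34.5
q [ 48.9  31.6 -27.3 128.6 -67.5  16.   36.1] F [-0.718 -0.137 -0.111]
[.5143,-.1009,.0131] -> [ 0.002 -0.     0.   ]
```

View pics/w2.png

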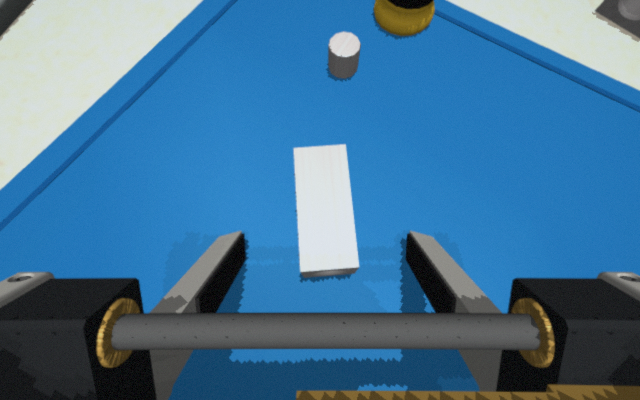

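Wrist view: the fingertips (rows ≈ 240) straddle the near, hole end of the bar (near face at about (328,272)), and the bar lies centrally. I'll close gently.

Call:
carry_out(moves=[0,0,0,0,-1,0,0,0,0,-1,0,0,0,0,-1,0,0,0,0,-1,0,0,0,0,-1,0,0,0,0,-1,0,0,0,0,-1], grip_force=6)

```text
time: 17.4
ee_pos: [0.512, -0.1013, 0.0118]
tcp_rot: [[0.693, 0.565, 0.448], [0.472, -0.825, 0.31], [0.545, -0.004, -0.839]]
contact_force: [-0.3, -0.0, -1.0]
grip_width: 0.0509
finger_force: 0.0
```

Call:
carry_out(moves=[0,0,0,0,-1,0,0,0,0,-1,0,0,0,0,-1,0,0,0,0,-1,0,0,0,0,-1,0,0,0,0,-1], grip_force=6)

```text
time: 17.9
ee_pos: [0.512, -0.1014, 0.0118]
tcp_rot: [[0.693, 0.565, 0.448], [0.472, -0.825, 0.31], [0.545, -0.004, -0.839]]
contact_force: [0.3, -0.8, -0.2]
grip_width: 0.0306
finger_force: 5.9
```

Call:
carry_out(moves=[0.008,0,-0.012,0,-1,0.016,0,-0.025,0,-1,0.025,0,-0.038,0,-1,0.034,0,-0.052,0,-1,0.044,0,-0.067,0,-1,0.044,0,-0.067,0,-1,0.044,0,-0.067,0,-1], grip_force=3)

```text
time: 18.48
ee_pos: [0.5128, -0.1014, 0.0924]
tcp_rot: [[0.692, 0.565, 0.449], [0.473, -0.825, 0.31], [0.545, -0.002, -0.838]]
contact_force: [-1.3, 0.6, -1.9]
grip_width: 0.0299
finger_force: 3.0
```

```bash
python3 go.py; python3 - <<'E'
from h import *
p=imaging.capture("wrist");q=imaging.capture("scene"); 
cv2.imwrite("pics/w3.png",np.hstack([cv2.resize(p["pixels"],(400,250)),cv2.resize(q["pixels"][170:270,230:390],(400,250),interpolation=3)]))
s=env.observe();print(s["finger_force"],s["grip_width"])
E
```

```text
t 18.4833 x [ 0.513 -0.101  0.092] z [ 0.449  0.31  -0.838] y [ 0.565 -0.825 -0.002] tilt 33.0 head 34.6
q [ 41.5  19.4 -18.4 127.8 -55.8  27.   18.6] F [-1.335  0.55  -1.936]
2.9999005794525146 0.029857164655425206
```

View pics/w3.png

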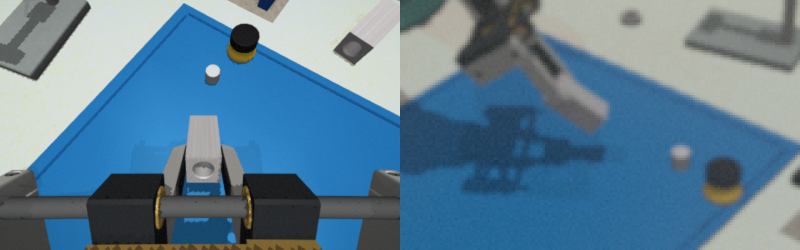

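```bash
cat > ang.py <<'E'
from h import *
def ang(show=True):
    p=imaging.capture("wrist");s=env.observe();M=s["tcp_rot"];x=s["ee_pos"]
    c=np.array(cloud(p,270,380,150,300))
    b=(c[:,2:5]-x)@M   # tool frame
    k=(abs(b[:,1])<.0125)&(b[:,2]>-.055)&(b[:,2]<.07)&(abs(b[:,0])<.07)
    pts=c[k,2:5];px=c[k,:2];g=np.random.default_rng(0);best=(0,)
    for _ in range(300):
        a=pts[g.choice(len(pts),3,False)];n=np.cross(a[1]-a[0],a[2]-a[0]);L=np.linalg.norm(n)
        if L<1e-7: continue
        n/=L
        if abs(n@M[:,1])>.2: continue
        i=abs((pts-a[0])@n)<.0015
        if i.sum()>best[0]: best=(i.sum(),i)
    for lab,i in (("main",best[1]),):
        q=pts[i];m=q.mean(0);n=np.linalg.svd(q-m)[2][2];n*=np.sign(n[2])
        print("n",len(q),"of",len(pts),"face normal",n.round(3),"incl from horizontal deg",np.degrees(np.arccos(n[2])).round(1),"centre",m.round(4),"px",px[i].mean(0).round(),"extent",np.ptp(q@np.r_[M[:2,1],0]).round(3),np.ptp((q-m)@np.cross(n,M[:,1])).round(3))
    return p,pts
if __name__=="__main__": ang()
E
python3 ang.py
```

```text
n 2944 of 4938 face normal [0.524 0.358 0.773] incl from horizontal deg 39.4 centre [ 0.525  -0.0923  0.0947] px [327. 221.] extent 0.025 0.072
```

Call:
carry_out(moves=[0.02,0,-0.03,0,-1,0,0,0,0,-1,0.02,0,-0.03,0,-1,0,0,0,0,-1,0.02,0,-0.03,0,-1,0,0,0,0,-1,0,0,0,0,-1], grip_force=3)

```text
time: 19.22
ee_pos: [0.5112, -0.1009, 0.0885]
tcp_rot: [[0.695, 0.564, 0.445], [0.47, -0.826, 0.312], [0.543, -0.007, -0.84]]
contact_force: [-2.4, 0.8, -3.8]
grip_width: 0.0297
finger_force: 3.0
```

```bash
python3 ang.py
```

```text
n 1653 of 2934 face normal [-0.234 -0.172  0.957] incl from horizontal deg 16.9 centre [ 0.4985 -0.11    0.0991] px [328. 272.] extent 0.025 0.03
```

Call:
carry_out(moves=[0.02,0,-0.03,0,-1,0,0,0,0,-1,0.02,0,-0.03,0,-1,0,0,0,0,-1,0.02,0,-0.03,0,-1,0,0,0,0,-1,0,0,0,0,-1], grip_force=3)

```text
time: 19.85
ee_pos: [0.5115, -0.101, 0.0897]
tcp_rot: [[0.695, 0.565, 0.446], [0.471, -0.825, 0.311], [0.544, -0.006, -0.839]]
contact_force: [-2.3, 0.9, -4.2]
grip_width: 0.0303
finger_force: 3.0
```

```bash
python3 ang.py; python3 go.py
```

```text
n 1401 of 2569 face normal [-0.208 -0.153  0.966] incl from horizontal deg 15.0 centre [ 0.4986 -0.1102  0.0955] px [328. 273.] extent 0.025 0.027
t 19.9 x [ 0.511 -0.101  0.091] z [ 0.445  0.313 -0.839] y [ 0.566 -0.825 -0.007] tilt 33.0 head 35.1
q [ 39.2  19.3 -15.8 127.9 -57.1  27.7  19.7] F [ 0.131  0.939 -1.057]
```

Call:
carry_out(moves=[-0.004,0,0.006,0,-1,-0.008,0,0.012,0,-1,-0.01,0,0.016,0,-1,-0.012,0,0.0185,0,-1,-0.012,0,0.0185,0,-1], grip_force=4)

```text
time: 20.32
ee_pos: [0.5124, -0.1012, 0.0698]
tcp_rot: [[0.693, 0.565, 0.447], [0.472, -0.825, 0.311], [0.545, -0.005, -0.839]]
contact_force: [-0.3, -0.6, -1.3]
grip_width: 0.0296
finger_force: 4.0
```

```bash
python3 ang.py; python3 go.py
```

```text
n 1376 of 2937 face normal [-0.216 -0.155  0.964] incl from horizontal deg 15.4 centre [ 0.4997 -0.1106  0.0756] px [328. 273.] extent 0.025 0.027
t 20.3667 x [ 0.512 -0.101  0.07 ] z [ 0.447  0.311 -0.838] y [ 0.565 -0.825 -0.005] tilt 33.0 head 34.8
q [ 40.6  22.1 -17.5 128.3 -60.6  25.2  24.3] F [-0.507 -0.236 -1.204]
```

Call:
carry_out(moves=[-0.0008,0,0.0012,0,-1,0.0024,0,0.0032,0,-1,0.0056,0,0.0052,0,-1,0.0088,0,0.0072,0,-1,0.0115,0,0.0105,0,-1,0.0115,0,0.0105,0,-1], grip_force=4)

```text
time: 20.87
ee_pos: [0.5261, -0.0918, 0.0676]
tcp_rot: [[0.692, 0.566, 0.448], [0.472, -0.825, 0.311], [0.545, -0.004, -0.838]]
contact_force: [2.0, 1.2, 3.8]
grip_width: 0.0297
finger_force: 4.0
```

```bash
python3 ang.py; python3 go.py
```

```text
n 1470 of 3072 face normal [-0.135 -0.093  0.986] incl from horizontal deg 9.4 centre [ 0.5137 -0.1012  0.0748] px [328. 272.] extent 0.025 0.027
t 20.9167 x [ 0.526 -0.092  0.068] z [ 0.448  0.311 -0.838] y [ 0.566 -0.825 -0.004] tilt 33.0 head 34.8
q [ 39.1  23.  -18.  127.4 -60.9  23.9  23.2] F [1.313 0.892 4.178]
```

Call:
carry_out(moves=[0.002,0,0.003,0,-1,0.0035,0,0.0055,0,-1,0.005,0,0.0075,0,-1,0.005,0,0.009,0,-1,0.005,0,0.009,0,-1], grip_force=4)

```text
time: 21.33
ee_pos: [0.533, -0.087, 0.0625]
tcp_rot: [[0.693, 0.565, 0.448], [0.472, -0.825, 0.311], [0.545, -0.004, -0.838]]
contact_force: [1.1, 2.6, 3.4]
grip_width: 0.0303
finger_force: 4.0
```

```bash
python3 ang.py; python3 go.py
```

```text
n 1676 of 3567 face normal [-0.002 -0.006  1.   ] incl from horizontal deg 0.4 centre [ 0.5209 -0.0961  0.0733] px [328. 271.] extent 0.025 0.029
t 21.3833 x [ 0.533 -0.087  0.063] z [ 0.448  0.311 -0.838] y [ 0.565 -0.825 -0.004] tilt 33.0 head 34.8
q [ 38.5  24.  -18.5 126.9 -61.5  22.8  23.2] F [0.29  2.061 4.646]
```

Bar is upright (0.4° off) but held by its front half only, which would put the gripper body against the gauge sleeve. I'll release it standing on the mat and regrip lower, nearer the fingertips.

Call:
carry_out(moves=[0,0,0,0,0.2,0,0,0,0,0.2,0,0,0,0,0.2,0,0,0,0,0.2,0,0,0,0,0.2])

```text
time: 21.8
ee_pos: [0.5325, -0.0875, 0.0624]
tcp_rot: [[0.694, 0.565, 0.448], [0.472, -0.825, 0.31], [0.545, -0.004, -0.839]]
contact_force: [-0.0, 0.5, 0.4]
grip_width: 0.056
finger_force: 0.0
```

```bash
python3 ang.py; python3 go.py "[.5209-.015*.82,-.0961-.015*.57,.062]" "[.5209+.003*.82,-.0961+.003*.57,.034]"
```

```text
n 1689 of 3581 face normal [-0.004  0.002  1.   ] incl from horizontal deg 0.3 centre [ 0.5218 -0.0958  0.0733] px [328. 268.] extent 0.025 0.03
t 21.85 x [ 0.533 -0.087  0.062] z [ 0.448  0.311 -0.839] y [ 0.565 -0.825 -0.004] tilt 33.0 head 34.8
q [ 38.6  24.  -18.5 127.  -61.5  22.8  23.2] F [ 0.38  -0.418 -0.704]
[.5209-.015*.82,-.0961-.015*.57,.062] -> [-0.025  0.001 -0.016]
[.5209+.003*.82,-.0961+.003*.57,.034] -> [-0.025  0.001  0.018]
```

Call:
carry_out(moves=[-0.008,0.0005,0,0,0.2,-0.016,0.001,0.004,0,0.2,-0.024,0.001,0.01,0,0.2,-0.024,0.001,0.018,0,0.2,-0.024,0.001,0.018,0,-1,-0.024,0.001,0.018,0,-1,-0.024,0.001,0.018,0,-1,-0.024,0.001,0.018,0,-1,-0.024,0.001,0.018,0,-1,-0.024,0.001,0.018,0,-1,-0.024,0.001,0.018,0,-1], grip_force=30)

```text
time: 22.77
ee_pos: [0.5249, -0.0938, 0.0347]
tcp_rot: [[0.693, 0.565, 0.448], [0.472, -0.825, 0.311], [0.545, -0.004, -0.838]]
contact_force: [-1.5, 0.7, 5.8]
grip_width: 0.0301
finger_force: 30.0
```

```bash
python3 ang.py; python3 go.py; python3 - <<'E'
from h import *
s=env.observe();print(s["grip_width"],s["finger_force"])
E
```

```text
n 2525 of 6563 face normal [0. 0. 1.] incl from horizontal deg 0.0 centre [ 0.556  -0.0724  0.0034] px [327. 204.] extent 0.025 0.107
t 22.8167 x [ 0.525 -0.094  0.035] z [ 0.448  0.311 -0.838] y [ 0.565 -0.825 -0.004] tilt 33.0 head 34.7
q [ 43.5  28.  -22.9 127.7 -65.   19.3  30. ] F [-2.09   0.454  6.402]
0.029559016864374576 29.994823336601257
```

```bash
python3 go.py "[.52,-.085,.11]" "[.515,.08,.11]" "[.495,.2,.11]"; python3 - <<'E'
from search import *
from station import env
q=np.array(env.observe()["joints"])
for X in ([.52,-.085,.11],[.515,.08,.11],[.495,.2,.11],[.517,.247,.115],[.517,.247,.155]):
    q,i=leg(q,np.array(X),20);a=info(q);zt=a[1];print(X,i,a[0],np.degrees(np.arccos(-zt[2])).round(1),np.degrees(np.arctan2(zt[1],zt[0])).round(1),a[2],a[3])
E
```

```text
t 22.8167 x [ 0.525 -0.094  0.035] z [ 0.448  0.311 -0.838] y [ 0.565 -0.825 -0.004] tilt 33.0 head 34.7
q [ 43.5  28.  -22.9 127.7 -65.   19.3  30. ] F [-2.09   0.454  6.402]
[.52,-.085,.11] -> [ 0.042 -0.01  -0.063]
[.515,.08,.11] -> [ 0.116 -0.149 -0.014]
[.495,.2,.11] -> [ 0.159 -0.26   0.015]
[0.52, -0.085, 0.11] 2 [ 0.52  -0.085  0.11 ] 33.1 32.5 [ 0.56  -0.829  0.018] [ 41.   16.7 -19.4 128.3 -53.8  27.7  14.4]
[0.515, 0.08, 0.11] 4 [0.515 0.08  0.11 ] 33.1 32.5 [ 0.56  -0.829  0.018] [ 26.5  13.4 -28.9 134.2 -62.3  13.1   2.9]
[0.495, 0.2, 0.11] 8 [0.498 0.197 0.118] 32.5 33.2 [ 0.563 -0.826  0.011] [-24.   10.7   5.7 133.8 -68.3  10.8  -9.1]
[0.517, 0.247, 0.115] 2 [0.519 0.244 0.116] 32.4 34.0 [ 0.566 -0.824  0.006] [-36.7  14.5  13.8 129.3 -65.7  10.8 -17.2]
[0.517, 0.247, 0.155] 2 [0.517 0.247 0.155] 32.5 33.9 [ 0.566 -0.824  0.006] [-47.7  10.6  25.1 128.2 -47.6  14.8 -36.2]
```

Call:
carry_out(moves=[0.014,-0.002,-0.021,0,-1,0.028,-0.005,-0.042,0,-1,0.042,-0.01,-0.065,0,-1,0.055,-0.03,-0.063,0,-1,0.068,-0.055,-0.054,0,-1,0.082,-0.08,-0.045,0,-1,0.096,-0.105,-0.036,0,-1,0.11,-0.13,-0.027,0,-1,0.12,-0.149,-0.022,0,-1,0.12,-0.149,-0.022,0,-1,0.12,-0.149,-0.022,0,-1])

```text
time: 23.73
ee_pos: [0.5135, 0.0798, 0.1189]
tcp_rot: [[0.692, 0.567, 0.447], [0.473, -0.824, 0.311], [0.545, -0.004, -0.839]]
contact_force: [-0.2, -1.0, -0.9]
grip_width: 0.0301
finger_force: 30.0
```

```bash
python3 go.py "[.495,.2,.12]"; python3 - <<'E'
from h import *
import ang
p,pts=ang.ang(); s=env.observe(); print(s["grip_width"],s["finger_force"])
cv2.imwrite("pics/w4.png",p["pixels"])
E
```

```text
t 23.7333 x [0.514 0.08  0.119] z [ 0.447  0.311 -0.839] y [ 0.567 -0.824 -0.004] tilt 33.0 head 34.9
q [ 21.5  11.9 -24.3 133.4 -59.5  14.9  -1.2] F [-0.231 -1.02  -0.943]
[.495,.2,.12] -> [ 0.045 -0.11   0.028]
n 2247 of 3972 face normal [ 0.007 -0.001  1.   ] incl from horizontal deg 0.4 centre [0.5115 0.0757 0.1575] px [332. 240.] extent 0.025 0.03
0.0297622405117461 29.9946541339159
```

View pics/w4.png

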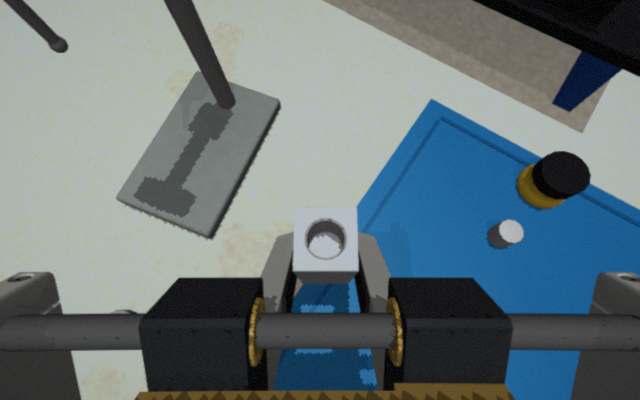

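```bash
python3 - <<'E'
from h import *
np.set_printoptions(precision=4,suppress=True)
p=imaging.capture("wrist");s=env.observe()
print("hole",at_z(p,(326,239.5),.1575)-s["ee_pos"])
c=np.array(cloud(p,0,75,0,60)); k=(c[:,4]>.14)&(c[:,4]<.3); k=c[k]; print(len(k)); 
tip=k[k[:,4]<.18]; print("tip cloud",tip.mean(0),tip[:,4].min()); 
for z0 in (.17,.18,.19,.2,.21,.22): 
    m=k[(k[:,4]>z0)&(k[:,4]<z0+.01)]; print(z0,len(m),m[:,2:4].mean(0) if len(m) else '')
print("ball at z .174",at_z(p,(60,45),.174), "cam",p["position"])
E
```

```text
hole [-0.0037 -0.0011  0.0387]
976
tip cloud [53.8614 42.3465  0.5132  0.2431  0.1758] 0.17032573960387734
0.17 303 [0.5132 0.2431]
0.18 320 [0.5133 0.2432]
0.19 350 [0.513  0.2433]
0.2 3 [0.5115 0.2418]
0.21 0 
0.22 0 
ball at z .174 [0.5142 0.2419 0.174 ] cam [0.4841 0.059  0.3085]
```

Call:
carry_out(moves=[0.015,-0.037,0.01,0,-1,0.03,-0.073,0.02,0,-1,0.045,-0.11,0.028,0,-1,0.045,-0.11,0.028,0,-1,0.045,-0.11,0.028,0,-1])

```text
time: 24.25
ee_pos: [0.5019, 0.1604, 0.1176]
tcp_rot: [[0.698, 0.564, 0.441], [0.474, -0.826, 0.306], [0.537, -0.005, -0.844]]
contact_force: [-0.6, 0.3, -1.4]
grip_width: 0.0299
finger_force: 30.0
```

```bash
python3 go.py "[.5171,.2479,.12]" "[.5171,.2479,.15]" "[.5171,.2479,.162]"
```

```text
t 24.25 x [0.502 0.16  0.118] z [ 0.441  0.306 -0.844] y [ 0.564 -0.826 -0.005] tilt 32.5 head 34.7
q [ -9.9  10.1  -4.6 134.6 -65.9  11.   -7.3] F [-0.606  0.276 -1.449]
[.5171,.2479,.12] -> [ 0.053 -0.064  0.031]
[.5171,.2479,.15] -> [ 0.069 -0.064  0.006]
[.5171,.2479,.162] -> [ 0.076 -0.064 -0.004]
```

Call:
carry_out(moves=[0.012,-0.015,0.004,0,-1,0.024,-0.03,0.01,0,-1,0.036,-0.045,0.018,0,-1,0.046,-0.056,0.023,0,-1,0.055,-0.064,0.028,0,-1,0.055,-0.064,0.028,0,-1,0.055,-0.064,0.028,0,-1])

```text
time: 24.83
ee_pos: [0.5161, 0.2525, 0.1243]
tcp_rot: [[0.695, 0.569, 0.44], [0.478, -0.822, 0.309], [0.537, -0.004, -0.843]]
contact_force: [-0.5, 0.9, -0.8]
grip_width: 0.0299
finger_force: 30.0
```

```bash
python3 go.py "[.5171,.2479,.125]" "[.5171,.2479,.15]" "[.5171,.2479,.162]"; python3 - <<'E'
from h import *
import ang
p,pts=ang.ang(); cv2.imwrite("pics/w5.png",p["pixels"])
E
```

```text
t 24.8333 x [0.516 0.252 0.124] z [ 0.44   0.309 -0.843] y [ 0.569 -0.822 -0.004] tilt 32.5 head 35.1
q [-47.8  13.6  23.7 130.3 -65.4  11.2 -19.6] F [-0.47   0.89  -0.754]
[.5171,.2479,.125] -> [-0.001  0.004 -0.002]
[.5171,.2479,.15] -> [ 0.012  0.004 -0.023]
[.5171,.2479,.162] -> [ 0.019  0.004 -0.033]
n 1870 of 3508 face normal [0.006 0.011 1.   ] incl from horizontal deg 0.7 centre [0.5125 0.2474 0.1629] px [332. 245.] extent 0.025 0.042
```

View pics/w5.png

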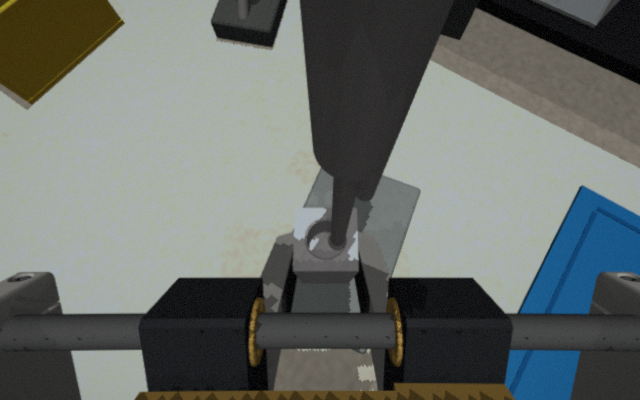

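Call:
carry_out(moves=[-0.001,0.004,0,0,-1,-0.001,0.004,0,0,-1,0.003,0.004,-0.007,0,-1,0.007,0.004,-0.014,0,-1,0.012,0.004,-0.022,0,-1,0.012,0.004,-0.022,0,-1])

```text
time: 25.38
ee_pos: [0.5181, 0.243, 0.1503]
tcp_rot: [[0.698, 0.563, 0.442], [0.473, -0.826, 0.306], [0.538, -0.005, -0.843]]
contact_force: [-0.4, -0.1, -1.3]
grip_width: 0.0297
finger_force: 30.0
```

```bash
python3 go.py "[.5171,.2479,.154]" "[.5171,.2479,.162]"; python3 - <<'E'
from h import *
p=imaging.capture("wrist"); cv2.imwrite("pics/w6.png",cv2.resize(p["pixels"][170:300,250:400],(600,520),interpolation=3))
E
```

```text
t 25.3833 x [0.518 0.243 0.15 ] z [ 0.442  0.306 -0.843] y [ 0.563 -0.826 -0.005] tilt 32.6 head 34.7
q [-54.2  10.7  31.8 129.7 -52.4  14.  -32. ] F [-0.364 -0.077 -1.295]
[.5171,.2479,.154] -> [ 0.004 -0.005 -0.002]
[.5171,.2479,.162] -> [ 0.008 -0.005 -0.009]
```

View pics/w6.png

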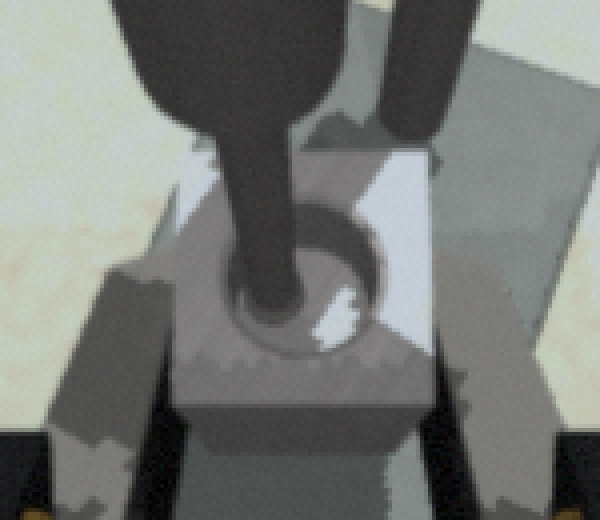

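The ball is inside the hole, off centre by about 5 mm to the tool's −y side (crop (270,300) against hole centre (303,280)). I'll centre it, then raise to feel the floor.

Call:
carry_out(moves=[0.001,-0.0025,0,0,-1,0.001,-0.0045,0,0,-1,0.001,-0.0045,0,0,-1,0.001,-0.0045,0,0,-1])

```text
time: 25.77
ee_pos: [0.515, 0.2485, 0.1491]
tcp_rot: [[0.697, 0.565, 0.44], [0.475, -0.825, 0.307], [0.536, -0.005, -0.844]]
contact_force: [-0.7, -0.1, -0.9]
grip_width: 0.0298
finger_force: 30.0
```

```bash
python3 go.py "[.5171,.2479,.154]" "[.5171,.2479,.162]"
```

```text
t 25.7667 x [0.515 0.248 0.149] z [ 0.44   0.307 -0.844] y [ 0.565 -0.825 -0.005] tilt 32.4 head 34.9
q [-55.4  10.8  32.1 129.8 -51.8  13.8 -33.1] F [-0.693 -0.059 -0.894]
[.5171,.2479,.154] -> [ 0.004  0.002 -0.003]
[.5171,.2479,.162] -> [ 0.008  0.002 -0.01 ]
```

Call:
carry_out(moves=[0.002,0.0015,-0.001,0,-1,0.003,0.0015,-0.003,0,-1,0.003,0.0015,-0.003,0,-1,0.003,0.0015,-0.003,0,-1])

```text
time: 26.1
ee_pos: [0.5169, 0.2479, 0.1538]
tcp_rot: [[0.697, 0.565, 0.441], [0.475, -0.825, 0.307], [0.537, -0.005, -0.843]]
contact_force: [-0.2, -0.0, -1.7]
grip_width: 0.03
finger_force: 30.0
```

Call:
carry_out(moves=[0.001,0,-0.0017,0,-1,0.001,0,-0.0017,0,-1,0.001,0,-0.0017,0,-1])

```text
time: 26.35
ee_pos: [0.5167, 0.2479, 0.1557]
tcp_rot: [[0.697, 0.566, 0.441], [0.475, -0.825, 0.307], [0.537, -0.005, -0.844]]
contact_force: [0.2, 0.6, -1.4]
grip_width: 0.0295
finger_force: 30.0
```

Call:
carry_out(moves=[0.001,0,-0.0017,0,-1,0.001,0,-0.0017,0,-1,0.001,0,-0.0017,0,-1])

```text
time: 26.6
ee_pos: [0.5167, 0.2477, 0.1576]
tcp_rot: [[0.697, 0.565, 0.441], [0.475, -0.825, 0.307], [0.537, -0.005, -0.844]]
contact_force: [-0.4, -0.7, -3.6]
grip_width: 0.0295
finger_force: 30.0
```

```bash
python3 go.py "[.5171,.2479,.162]"
```

```text
t 26.6 x [0.517 0.248 0.158] z [ 0.441  0.307 -0.844] y [ 0.565 -0.825 -0.005] tilt 32.5 head 34.9
q [-57.5  10.1  34.6 129.3 -48.3  14.8 -36.5] F [-0.364 -0.653 -3.621]
[.5171,.2479,.162] -> [ 0.003  0.    -0.003]
```

Call:
carry_out(moves=[0.0006,0,-0.001,0,-1,0.0013,0,-0.002,0,-1,0.0019,0,-0.003,0,-1,0.0026,0,-0.0041,0,-1,0.0026,0,-0.0041,0,-1,0.0026,0,-0.0041,0,-1,0.0026,0,-0.0041,0,-1])

```text
time: 27.18
ee_pos: [0.5167, 0.2477, 0.1624]
tcp_rot: [[0.697, 0.566, 0.44], [0.475, -0.825, 0.307], [0.537, -0.005, -0.844]]
contact_force: [0.4, -0.4, -3.2]
grip_width: 0.0297
finger_force: 30.0
```

```bash
python3 go.py "[.5171,.2479,.1625]"; python3 - <<'E'
from h import *
import ang
F=[]
for _ in range(10): p=imaging.capture("wrist");F.append(env.observe()["contact_force"])
print("F mean",np.mean(F,0)); p,_=ang.ang(); s=env.observe(); print(s["ee_pos"],s["joint_velocities"].round(2),s["finger_force"])
q=imaging.capture("scene")
cv2.imwrite("pics/w7.png",np.hstack([cv2.resize(p["pixels"][170:300,250:400],(400,346),interpolation=3),cv2.resize(q["pixels"][90:200,310:437],(400,346),interpolation=3)]))
E
```

```text
t 27.1833 x [0.517 0.248 0.162] z [ 0.44   0.307 -0.844] y [ 0.566 -0.825 -0.005] tilt 32.5 head 34.9
q [-58.9   9.6  36.  129.1 -46.1  15.2 -38.7] F [ 0.403 -0.35  -3.246]
[.5171,.2479,.1625] -> [0. 0. 0.]
F mean [-0.61690005 -0.06101731 -4.19841988]
n 1756 of 3246 face normal [0.015 0.003 1.   ] incl from horizontal deg 0.9 centre [0.5112 0.2432 0.201 ] px [329. 247.] extent 0.025 0.03
[0.51670523 0.24773232 0.16241291] [-0.    0.02  0.04 -0.1  -0.06 -0.06 -0.07] 29.99465972185135
```

View pics/w7.png

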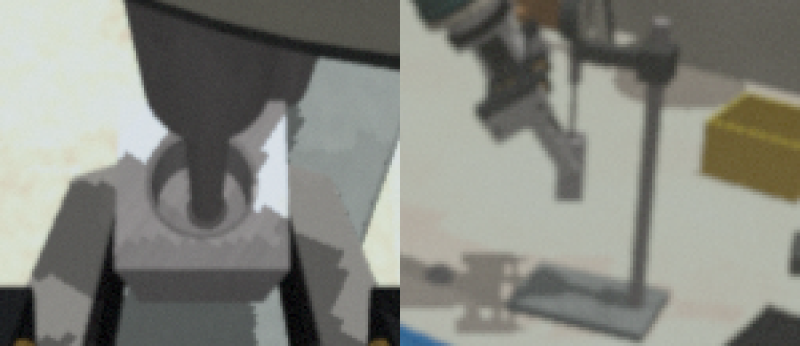

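The probe is in the hole. Net force is about 4.2 N minus the 1.5 N weight, so ≈ 2.7 N, and the floor height is ≈ 176 mm. Both point to about 6 mm of travel. The spacer is within 1° of upright and nothing is moving, so I'm handing it in.

```bash
python3 -c "
from station import env
print(env.job_done())"
```

```text
the job is handed in; nothing more can be done
None
```

The spacer is gripped hole-up within 1° of upright on the depth gauge, with the probe on the hole floor and about 6 mm up by both force and height, handed in at about 28 s; during repositioning the arm touched joint limits (joint 4 read 3.17° against its 3.21° limit) and the judging result was not shown.

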